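# Lock the monitor arm onto its desk post

## Task

The monitor arm has been set on its desk post but nothing holds it down yet. Thread the thin thrust washer down the post onto the arm's hub, then the thick locking collar (standing on edge in the packing insert) on top of it, pressing each firmly, without ramming it, past the two spring catches until it is fully home and the catches have sprung out over the collar. Leave the end cap in the insert and the other things on the desk as they are, and let go at the end.

Things in the scene. Friction and masses are not known exactly. Their poses are not given: they have to be found in the camera images.
- mount: Fixed desk mount, origin on the desk under the post's axis, z up. Dark plate 110 x 100 x 10 mm; upright steel post 24 mm across, its top 96 mm above the desk, coned to 16 mm across over the last 5 mm. The arm's round hub (54 mm across, top 44 mm above the desk) is already round the post; 52 mm of post stand clear above it. Final stack: washer 44 to 54 mm, collar 54 to 70 mm above the desk.
- post_seat (a point): Point on the post's axis at the top face of the arm's hub, 44 mm above the desk: where the washer's underside must rest.
- catch_a (a joint): Spring catch in the post, mount's +x side: steel tongue 7 mm wide, hinged 88 mm above the desk, lower end 72 mm above it. 0 = out (lower end 4 mm proud of the post), 0.2 = pushed in by a passing ring, 0.45 = stop. Both catches together resist a ring pushed down with up to about 10 N, more than its weight; once it is below them they spring out and keep it from rising.
- catch_b (a joint): The same on the mount's -x side.
- lower_arm (a joint): Swivel angle of the monitor arm about the post (rad; 0 = lower link along the mount's +x, grows counter-clockwise seen from above). The lower link is 34 mm wide, 16 to 39 mm above the desk, and runs 210 mm to an elbow 88 mm high, whence a second link goes off to the right. Stiff; it may stay as it is.
- washer: Loose grey plastic thrust washer, 56 mm outside, 26.5 mm bore, 10 mm thick, 20 g, lying flat on the desk at the start. Origin at its centre (mid-thickness), z along its axis; both faces are alike.
- collar: Loose steel locking collar, 56 mm outside, 26.5 mm bore, 16 mm thick, about 70 g; faces alike. Origin at its centre (mid-thickness), z along its axis. At the start it stands on edge in one of the insert's slots, axis level along the insert's y, centre 33 mm and top 61 mm above the desk: 17 mm stand out of the insert, where only its flat faces can be taken.
- insert: Fixed white foam packing insert, 130 (x) x 120 (y) x 44 mm high, origin on the desk under its centre. Two slots 60 mm long in x, 18.5 mm wide, at y = +28 and y = -28 mm; one holds the collar, the other the cap.
- cap: Loose grey plastic end cap for another post, a solid disc 48 mm in diameter and 16 mm thick, on edge in the insert's other slot (10 mm stand out of the insert). Origin at its centre, z along its axis. It stays there.
- pump_bottle: Bystander: white hand-sanitiser pump bottle, 72 mm in diameter, 185 mm high, origin under its centre.
- pen_pot: Bystander: dark steel pen pot, 72 mm in diameter, 85 mm high (pens to 140 mm), origin under its centre.
- hex_driver: Bystander: black-handled screwdriver 170 mm long lying along its x axis (handle to -x), 26 mm high, origin under the middle of its length.
Things that resemble listed ones, but are neither listed nor needed, are in the scene too. What is shaped like the collar but blue or brown is not meant.

How it is judged:
On the way, in this order (a step that is already met when the one before it is completed fails the run):
1. the thin washer is home on the arm's hub (horizontal distance between washer and post_seat below 0.003 m and z of washer in the frame of post_seat between 0.003 and 0.007 m and angle between the z axis of washer and the z axis of mount, either way round below 0.08 rad), for 0.2 s.
2. the collar is home on the washer, under the catches (horizontal distance between collar and post_seat below 0.003 m and z of collar in the frame of post_seat below 0.02 m and value of joint each of catch_a, catch_b below 0.08 rad), for 0.2 s.
At the end, for the whole second after the job is handed in: Washer flat on the hub and collar flat on the washer, both round the post, each within 2 mm of its home height and 3 mm of the axis, both catches sprung out above the collar (joints below 0.08 rad), everything released and at rest (all of step 1 and all of step 2 and z of collar in the frame of post_seat above 0.016 m and angle between the z axis of collar and the z axis of mount, either way round below 0.08 rad and linear speed of each of collar, washer below 0.02 m/s); the robot touches nothing.
It fails at once if the cap is disturbed in the insert (distance of cap from where it was at the start of the episode above 0.02 m).
It fails at once if the pump bottle is pushed or tipped (distance of pump_bottle from where it was at the start of the episode above 0.02 m or angle between pump_bottle's own z axis and vertical above 0.3 rad).
It fails at once if the pen pot is pushed or tipped (distance of pen_pot from where it was at the start of the episode above 0.02 m or angle between pen_pot's own z axis and vertical above 0.3 rad).
It fails at once if the screwdriver is moved (distance of hex_driver from where it was at the start of the episode above 0.02 m).
It fails at once if a ring is rammed down with more than 60 N (contact force between washer and mount above 60 N).
It also fails if it takes over 72 s, if anything falls off the work surface, if the arm or the gripper's body presses on something with over 40 N, if the wrist force passes 120 N, or if a joint passes its speed limit or range.

## Robot

A 7-joint arm with a two-finger parallel gripper is mounted at the origin on the work surface. World frame = base frame: x ahead of the robot, y to its left, z up, the work surface at z = 0. Lengths are in m, angles in rad, forces in N, time in s.
With the tool pointing down it reaches from about 0.35 to 0.9 m from the base axis. Payload 8.1 kg.
Tool frame: the origin (TCP) lies at the very end of the fingers, on their centre line; the grasp point (between the pads) lies 19 mm behind it; z points along the fingers, y is the direction in which the jaws open and shut (so a half turn about z gives the same grasp; the last joint's range is limited). The gripper opens to 92 mm and grips with 3 to 60 N. Pads are 19 mm wide; open, the fingers measure 130 mm over their backs; the gripper's body (75 mm by 190 mm) begins 47 mm behind the grasp point.
Start: joints at [1.122, 0.434, 0.025, 1.573, -0.012, 1.134, -0.075], TCP at [0.212, -0.588, 0.227] pointing down, gripper open.
Joint ranges: [-2.62, 2.62], [-0.44, 2.09], [-1.27, 1.32], [0.08, 2.57], [-1.32, 4.46], [0.12, 2], [-2.74, 2.74]. Speed limits (rad/s): [2.22, 2.22, 3.01, 3.01, 3.14, 3.14, 3.14].

## Interface

Orientations are given as a rotation vector (axis times angle).
In Python, from cell import observe, get_image, sign_off gives the robot as it stands.
- The arm moves only by the tool arm_command, never from a script. Its argument "deltas" is a list of rows, each an object with "xyz": the shift along the tool's x, y, z in cm, a list of three; "turn": the turn about the tool's z in degrees; "jaw": the closure in counts, from 0 (fully open) to 255 (shut). A call has 1 to 5 rows; each row is the pose to reach, as a shift and turn from the pose measured when the call began, along the tool's axes at that moment; what a row does not reach only later rows make up. A row lasts 1/12 s, in which the tool goes at most 41.7 mm and 7.16 degrees, less where a joint would pass 70% of its speed; a pose out of reach is approached as far as the arm can. A call with a gripper value outside its range is refused whole. The fingers move at their own pace and stop on an object; "force" is the grip in N (left out, the last holds). Time passes only in rows, so rows that repeat a pose let the fingers close. It gives the time, the measured TCP pose, the force and the opening at its end, in the units of the state.
- observe(): the state, without advancing time (a new reading comes with each control period).
- get_image(name): name is "side" or "top" or "wrist"; returns a dict with "frame" (400x640x3 uint8, red, green, blue), "depth" (400x640 float32, m along the optical axis (not along the pixel's ray), 0 where there is no reading), "camera_matrix" (3x3 intrinsics, pixels), "cam_to_world" (4x4, takes a point from camera to world coordinates). Camera axes: x right, y up, looking along -z (the intrinsics and any distortion apply to the point x, -y, -z); pixel columns grow to the right and rows downward; lengths in m; the calibration is good to about 2 mm. The wrist camera is an equidistant fisheye: a pixel r from the principal point sees the ray r / f radians off the axis. A picture is of the moment at which its call begins.
- sign_off(): hands the job in, once; it reports no verdict.
The state is a dict: "clock": time; "joints": joint angles; "dq": joint speeds; "joint_efforts": joint torques, N m; "position": TCP position; "ee_rot": TCP orientation; "force": force on the tool from outside, world axes, zero at the start; "ft_torque": the same for the moment, N m; "width": opening from 0.0 (shut) to 1.0 (fully open).
Only numpy, scipy, OpenCV 4.12 (cv2) and the standard library are available. Lean on these libraries where they do the work, as an engineer would, in place of code of your own. Each camera call takes 0.05 s, during which the arm holds its last target.

## Working session

There is one attempt and no reset: what is moved stays moved. The work goes in short steps, Python scripts to look and compute and a tool call to move; the robot and the scene stay as the last step left them, time stands still between calls to the robot, and variables do not carry over. Pictures are saved under pics/ and viewed, and the job is handed in when it is done.

Besides the shell and the picture viewer there is one more tool, called as name(argument=value, ...) on one line, values as JSON. arm_command: Moves the arm, as the interface text tells. Its arguments: {"type":"object","properties":{"deltas":{"type":"array","items":{"type":"object","properties":{"xyz":{"type":"array","items":{"type":"number"}},"turn":{"type":"number"},"jaw":{"type":"number"}}}},"force":{"type":"number"}},"required":["deltas"]}

```bash
ls; mkdir -p pics; cat > h.py <<'E'
import numpy as np,cv2
from cell import observe,get_image,sign_off
def snap(n,tag):
    d=get_image(n); np.savez(f'pics/{tag}.npz',**{k:np.asarray(v) for k,v in d.items()}); cv2.imwrite(f'pics/{tag}.png',d['frame'][:,:,::-1]); return d
def load(tag): return dict(np.load(f'pics/{tag}.npz'))
def cloud(d):
    K=d['camera_matrix'];T=d['cam_to_world'];z=d['depth'];v,u=np.mgrid[:400,:640]
    p=np.stack([(u-K[0,2])/K[0,0]*z,-(v-K[1,2])/K[1,1]*z,-z],-1)
    P=p@T[:3,:3].T+T[:3,3]; P[z==0]=np.nan; return P
def crop(tag,u0,u1,v0,v1,s,out):
    im=cv2.imread(f'pics/{tag}.png')[v0:v1,u0:u1]; cv2.imwrite(f'pics/{out}.png',cv2.resize(im,None,fx=s,fy=s,interpolation=cv2.INTER_CUBIC))
E
python3 - <<'E'
from h import *
print(observe())
for n in('side','top','wrist'):
    d=snap(n,n+'0');print(n,d['camera_matrix'],d['cam_to_world'])
E
```

```text
pics
{'clock': 0.0, 'joints': array([ 1.12240139,  0.43518815,  0.02497242,  1.57411425, -0.0115925 ,
        1.13397707, -0.07510603]), 'dq': array([-0.00086481, -0.00141251, -0.00368179, -0.00074981, -0.0001834 ,
       -0.00093951, -0.00103829]), 'joint_efforts': array([-1.56214643e-03, -6.67858100e+01,  9.84349810e-01, -3.14469087e+01,
       -6.04452915e-02,  4.28520993e-02,  1.33246135e-04]), 'position': array([ 0.21161037, -0.58754178,  0.22595996]), 'ee_rot': array([-3.09330753e+00, -5.40103533e-01,  6.40677656e-04]), 'force': array([ 0.62746619, -0.15933236, -0.12833095]), 'ft_torque': array([0.04049363, 0.06448838, 0.04992651]), 'width': 1.0029130622533131}
side [[476.70594197   0.         322.60400657]
 [  0.         476.70594197 203.43220029]
 [  0.           0.           1.        ]] [[-0.99412127  0.09311889 -0.05524288  0.46960922]
 [-0.10707234 -0.76975761  0.62929226  0.74992451]
 [ 0.01607537  0.6315078   0.77520286  0.96385579]
 [ 0.          0.          0.          1.        ]]
top [[381.42366893   0.         310.2006653 ]
 [  0.         381.42366893 198.82564294]
 [  0.           0.           1.        ]] [[-0.0224866   0.99092172 -0.13254618  0.37863897]
 [-0.9990449  -0.02724082 -0.03416463 -0.01142743]
 [-0.03746514  0.13165133  0.99058785  1.24625031]
 [ 0.          0.          0.          1.        ]]
wrist [[309.70691629   0.         321.25263103]
 [  0.         309.70691629 202.67444854]
 [  0.           0.           1.        ]] [[ 0.33897546  0.89719701  0.28307801  0.28916946]
 [-0.94079346  0.32384695  0.10015395 -0.56058688]
 [-0.00181613 -0.30026768  0.95385325  0.38566283]
 [ 0.          0.          0.          1.        ]]
```

View pics/side0.png

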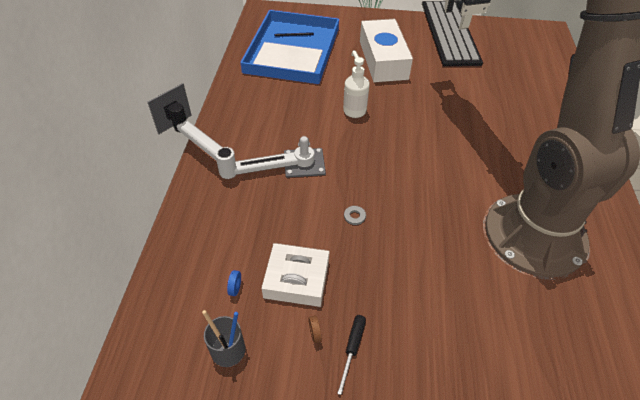

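View pics/top0.png

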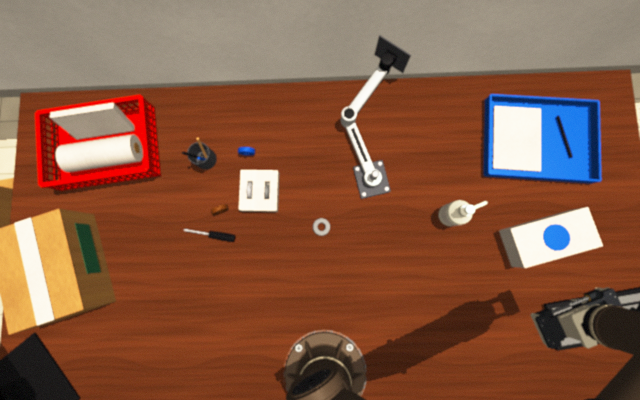

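View pics/wrist0.png

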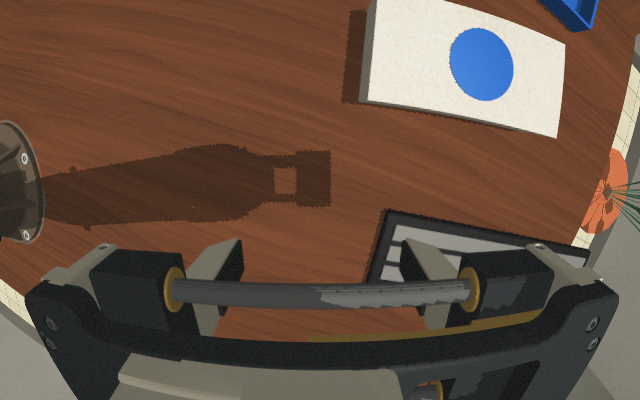

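```bash
python3 - <<'E'
from h import *
crop('side0',255,375,200,310,6,'c1'); crop('top0',230,400,150,245,4.5,'c2');crop('side0',270,340,125,185,8,'c3')
for t,pts in(('side0',dict(w_l=(347,215),w_b=(355,221),near=(294,277),far=(299,258),posttop=(304,139),foam=(295,268))),('top0',dict(washer=(321,219),l=(250,188),r=(266,188),post=(374,177),foam=(258,190)))):
    P=cloud(load(t))
    for k,(u,v) in pts.items(): print(t,k,P[v,u].round(4))
E
```

```text
side0 w_l [0.4722 0.0059 0.0101]
side0 w_b [0.4507 0.0209 0.008 ]
side0 near [0.5733 0.2299 0.0625]
side0 far [0.5703 0.1748 0.0534]
side0 posttop [ 0.6039 -0.1682  0.0945]
side0 foam [0.5767 0.1955 0.043 ]
top0 washer [ 0.4771 -0.0024  0.0092]
top0 l [0.5766 0.2189 0.0639]
top0 r [0.5769 0.1697 0.053 ]
top0 post [ 0.5948 -0.1682  0.0935]
top0 foam [0.5728 0.1971 0.043 ]
```

View pics/c1.png

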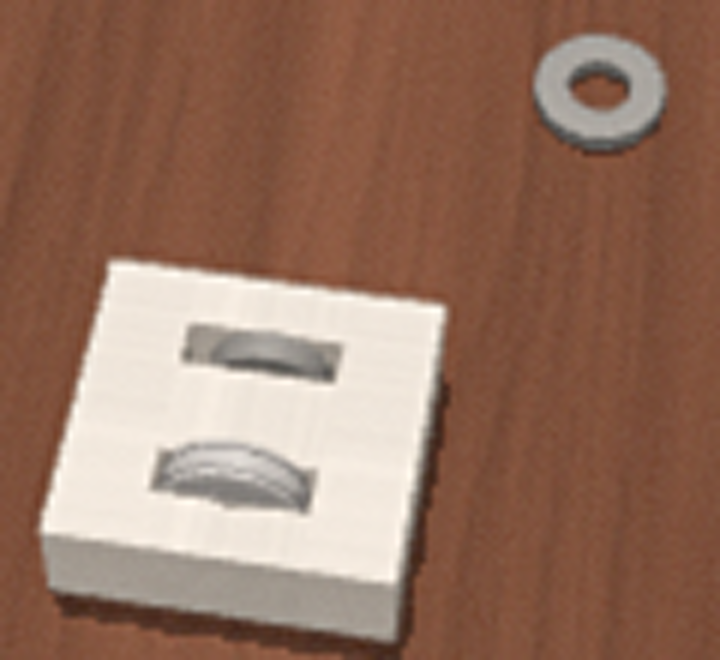

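View pics/c2.png

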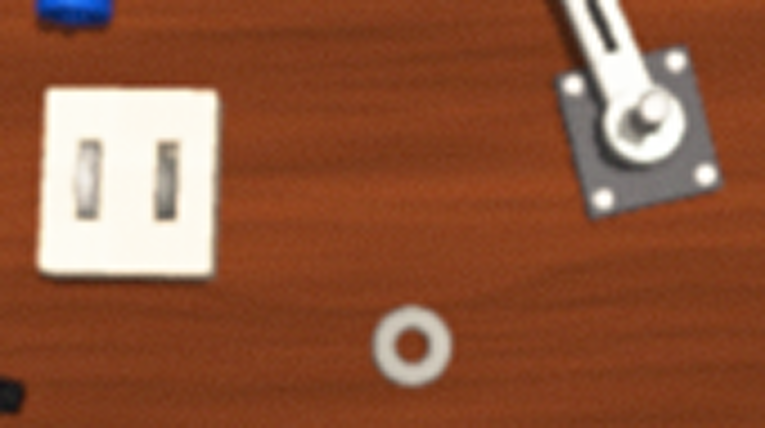

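View pics/c3.png

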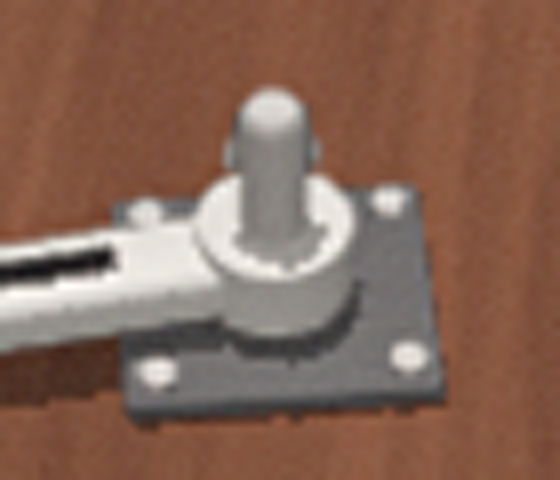

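```bash
cat >> h.py <<'E'
from scipy.optimize import least_squares
def cfit(p):
    r=least_squares(lambda q:np.hypot(p[:,0]-q[0],p[:,1]-q[1])-q[2],[*p.mean(0)[:2],.03],loss='soft_l1',f_scale=.001); return r.x
def sel(P,c,r,z0,z1):
    m=(np.hypot(P[...,0]-c[0],P[...,1]-c[1])<r)&(P[...,2]>z0)&(P[...,2]<z1); return P[m]
E
python3 - <<'E'
from h import *
for t in('side0','top0'):
    P=cloud(load(t))
    w=sel(P,(.46,0),.06,.006,.016); print(t,'washer',len(w),w.mean(0),w.min(0),w.max(0))
    h=sel(P,(.6,-.165),.06,.040,.048); print(' hub',len(h),np.median(h,0),h.min(0),h.max(0))
    p=sel(P,(.6,-.165),.03,.085,.11); print(' posttop',len(p),p.mean(0),p.min(0),p.max(0))
    p=sel(P,(.6,-.165),.03,.06,.075); print(' post',len(p),p.mean(0) if len(p) else 0)
    c=sel(P,(.575,.225),.05,.052,.07); print(' collar',len(c),c.mean(0),c.min(0),c.max(0))
    f=sel(P,(.575,.2),.12,.038,.048); r=cv2.minAreaRect((f[:,:2]*1000).astype('f4')); print(' foam',r,f[:,2].mean())
    tab=sel(P,(.4,.1),.03,-.05,.05); print(' table z',np.median(tab[:,2]))
    p=sel(P,(.6,-.165),.09,.006,.014); r=cv2.minAreaRect((p[:,:2]*1000).astype('f4')); print(' plate',r)
E
```

```text
side0 washer 244 [0.45355756 0.00146923 0.00976199] [ 0.42672052 -0.028182    0.00612261] [0.48046333 0.02789463 0.01499747]
 hub 157 [ 0.60496925 -0.15931281  0.04372559] [ 0.57963487 -0.19247307  0.04014571] [ 0.6578099  -0.14216588  0.04779474]
 posttop 63 [ 0.60522061 -0.16511902  0.0925918 ] [ 0.59325972 -0.17599877  0.08506356] [ 0.61755198 -0.15591444  0.09863848]
 post 36 [ 0.60362374 -0.16121902  0.06733068]
 collar 141 [0.57583527 0.22551703 0.05760269] [0.55429954 0.17509539 0.05204345] [0.59613142 0.23559872 0.0649341 ]
 foam ((575.7493286132812, 222.07008361816406), (171.28118896484375, 130.4169464111328), 87.22631072998047) 0.04389381226587811
 table z -0.00038621354318468804
 plate ((601.1798095703125, -157.780517578125), (124.70308685302734, 139.2264862060547), 22.602506637573242)
top0 washer 182 [ 0.45495156 -0.00304359  0.0098382 ] [ 0.41513285 -0.05086321  0.0060088 ] [0.49670238 0.04960152 0.01598335]
 hub 157 [ 0.60452666 -0.16467526  0.04368021] [ 0.58099132 -0.19736311  0.04012454] [ 0.6572757  -0.14200587  0.04784736]
 posttop 51 [ 0.60531109 -0.17066269  0.09376458] [ 0.59462378 -0.18048763  0.08506405] [ 0.61779924 -0.16028427  0.10062033]
 post 6 [ 0.59939653 -0.16428034  0.06434935]
 collar 63 [0.57452118 0.22249395 0.058355  ] [0.55272543 0.17625458 0.05213506] [0.59475047 0.23068943 0.06524547]
 foam ((576.011962890625, 220.41336059570312), (169.4208526611328, 129.59336853027344), 87.00833129882812) 0.043782965022213884
 table z 0.0002569137847112657
 plate ((598.1055908203125, -152.8915557861328), (128.25901794433594, 151.30072021484375), 13.618929862976074)
```

```bash
cat >> h.py <<'E'
from scipy.spatial.transform import Rotation as Ro
def yawj(R): # direction of tool y in world deg (mod 180)
    return np.degrees(np.arctan2(R[1,1],R[0,1]))%180
def go(t,jaw=None):
    o=observe();R=Ro.from_rotvec(o['ee_rot']).as_matrix()
    d=R.T@(np.array(t)-o['position'])*100
    s=''
    if jaw is not None:
        a=(yawj(R)-jaw+90)%180-90  # tool z down: + turn reduces world yaw
        s=f' turn {a:.2f}'
    print('clk %.2f pos %s jawyaw %.2f tilt %.4f w %.3f F %s j7 %.2f'%(o['clock'],o['position'].round(4),yawj(R),np.arccos(-R[2,2]),o['width'],o['force'].round(1),o['joints'][6]),'\n delta cm',d.round(2),s)
E
python3 - <<'E'
from h import *
go([.454,0,.15],111)
o=observe();print(Ro.from_rotvec(o['ee_rot']).as_matrix().round(3))
P=cloud(load('side0'));print(P[95,357],P[112,356])
b=P[130:180,180:300].reshape(-1,3)
e=P[150:157,222:232].reshape(-1,3);print('elbow',np.nanmedian(e,0))
m=(b[:,2]>.03)
E
```

```text
clk 0.15 pos [ 0.2116 -0.5876  0.2261] jawyaw 109.81 tilt 0.0013 w 0.998 F [ 0.4 -0.7  0.3] j7 -0.08 
 delta cm [ 42.72 -47.07   7.66]  turn -1.19
[[ 0.941  0.339 -0.001]
 [ 0.339 -0.941  0.001]
 [-0.    -0.001 -1.   ]]
[ 0.47611887 -0.37618352  0.08971379] [ 0.47457329 -0.37577307  0.02683712]
elbow [ 0.79575635 -0.0952076   0.09086694]
```

arm_command(deltas=[{"xyz": [42.7,-47.1,0],"turn": 0,"jaw": 0},{"xyz": [42.7,-47.1,0],"turn": 0,"jaw": 0},{"xyz": [42.7,-47.1,0],"turn": 0,"jaw": 0},{"xyz": [42.7,-47.1,0],"turn": 0,"jaw": 0},{"xyz": [42.7,-47.1,0],"turn": 0,"jaw": 0}], force=30)

```text
clock: 0.57
position: [0.2913, -0.3933, 0.2265]
ee_rot: [-3.093, -0.54, 0.001]
force: [2.3, -0.2, 0.3]
width: 1.002
```

arm_command(deltas=[{"xyz": [29,-32,0],"turn": 0,"jaw": 0},{"xyz": [29,-32,0],"turn": 0,"jaw": 0},{"xyz": [29,-32,0],"turn": 0,"jaw": 0},{"xyz": [29,-32,0],"turn": 0,"jaw": 0},{"xyz": [29,-32,0],"turn": 0,"jaw": 0}])

```text
clock: 0.98
position: [0.3703, -0.2007, 0.2269]
ee_rot: [-3.094, -0.539, 0.001]
force: [0.8, 0.1, 0.8]
width: 1.002
```

```bash
python3 -c "
from h import *
go([.454,0,.15],111)"
```

```text
clk 0.98 pos [ 0.3703 -0.2007  0.2269] jawyaw 109.78 tilt 0.0011 w 1.002 F [0.8 0.1 0.8] j7 -0.89 
 delta cm [ 14.67 -16.04   7.7 ]  turn -1.22
```

arm_command(deltas=[{"xyz": [14.7,-16,7.7],"turn": -1.2,"jaw": 0},{"xyz": [14.7,-16,7.7],"turn": -1.2,"jaw": 0},{"xyz": [14.7,-16,7.7],"turn": -1.2,"jaw": 0},{"xyz": [14.7,-16,7.7],"turn": -1.2,"jaw": 0},{"xyz": [14.7,-16,7.7],"turn": -1.2,"jaw": 0}])

```text
clock: 1.4
position: [0.446, -0.0193, 0.1574]
ee_rot: [-3.088, -0.571, -0.0]
force: [1.0, -0.6, -0.4]
width: 0.999
```

```bash
python3 -c "
from h import *
go([.454,0,.15],111)
d=snap('wrist','w1');print(d['depth'][195:205:5,315:325:5],d['cam_to_world'])
go([.454,0,.15],111)"
```

```text
clk 1.40 pos [ 0.446  -0.0193  0.1574] jawyaw 110.96 tilt 0.0008 w 0.999 F [ 1.  -0.6 -0.4] j7 -1.41 
 delta cm [ 1.43 -1.52  0.75]  turn -0.04
[[0.31669796 0.31797054]
 [0.31818035 0.32054725]] [[ 0.35781024  0.89067414  0.28048425  0.52289792]
 [-0.93379348  0.34169112  0.10619285  0.00927877]
 [-0.00125576 -0.29991125  0.95396628  0.31707881]
 [ 0.          0.          0.          1.        ]]
clk 1.45 pos [ 0.448  -0.0111  0.1558] jawyaw 111.41 tilt 0.0054 w 1.004 F [ 2.6  7.7 -1. ] j7 -1.42 
 delta cm [ 0.96 -0.81  0.59]  turn 0.41
```

View pics/w1.png

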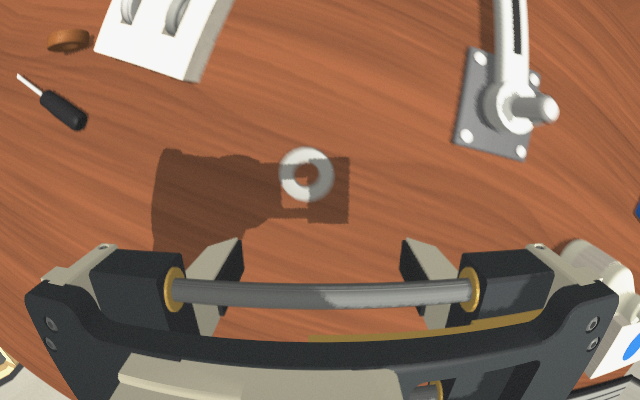

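```bash
cat >> h.py <<'E'
def ray(d,u,v):
    K=d['camera_matrix'];x=(np.asarray(u,float)-K[0,2])/K[0,0];y=(np.asarray(v,float)-K[1,2])/K[1,1]
    r=np.hypot(x,y)+1e-12;s=np.sin(r)/r
    return np.stack([x*s,-y*s,-np.cos(r)],-1)@d['cam_to_world'][:3,:3].T
def atz(d,u,v,z):
    q=ray(d,u,v);o=d['cam_to_world'][:3,3];return o+q*((z-o[2])/q[...,2])[...,None]
def fcloud(d):
    K=d['camera_matrix'];T=d['cam_to_world'];v,u=np.mgrid[:400,:640];q=ray(d,u,v)
    c=q@(-T[:3,2]); z=d['depth'];P=T[:3,3]+q*(z/c)[...,None];P[z==0]=np.nan;return P
E
python3 - <<'E'
from h import *
d=load('w1');P=fcloud(d)
w=sel(P,(.454,0),.05,.005,.016);print(len(w),w.mean(0),w.min(0),w.max(0),(w.min(0)+w.max(0))/2)
print('table',np.nanmedian(P[230:260,300:380].reshape(-1,3),0))
print(atz(d,np.array([306,279,334,306,306]),np.array([174,174,174,147,203]),.01))
p=sel(P,(.605,-.168),.03,.07,.11);print('post',p.mean(0),p.min(0),p.max(0))
print('posttop',atz(d,np.array([549]),np.array([109]),.096))
c=sel(P,(.576,.225),.03,.05,.07);print('collar',len(c),c.mean(0),c.min(0),c.max(0))
go([.454,0,.05],111)
E
python3 -c "
from h import *
crop('w1',450,590,40,170,5,'c4')"
```

```text
1807 [ 0.45497515 -0.00179391  0.01143974] [ 0.42650357 -0.02962715  0.00500368] [0.48200705 0.02578844 0.01440953] [ 0.45425531 -0.00191935  0.0097066 ]
table [ 0.39151017 -0.06261304  0.00174639]
[[ 4.55524141e-01  4.32341301e-04  1.00000000e-02]
 [ 4.45792405e-01  2.62604808e-02  1.00000000e-02]
 [ 4.65678248e-01 -2.60661227e-02  1.00000000e-02]
 [ 4.81387541e-01  1.00341470e-02  1.00000000e-02]
 [ 4.26594241e-01 -1.02124109e-02  1.00000000e-02]]
post [ 0.60360334 -0.166044    0.08821571] [ 0.59007861 -0.18148769  0.07000572] [ 0.62177068 -0.15838537  0.0994659 ]
posttop [[ 0.60592639 -0.16697829  0.096     ]]
collar 284 [0.5629346  0.22264531 0.05637201] [0.55325107 0.21596434 0.05000897] [0.57342374 0.23355162 0.0625189 ]
clk 1.45 pos [ 0.448  -0.0111  0.1558] jawyaw 111.41 tilt 0.0054 w 1.004 F [ 2.6  7.7 -1. ] j7 -1.42 
 delta cm [ 0.94 -0.76 10.58]  turn 0.41
```

View pics/c4.png

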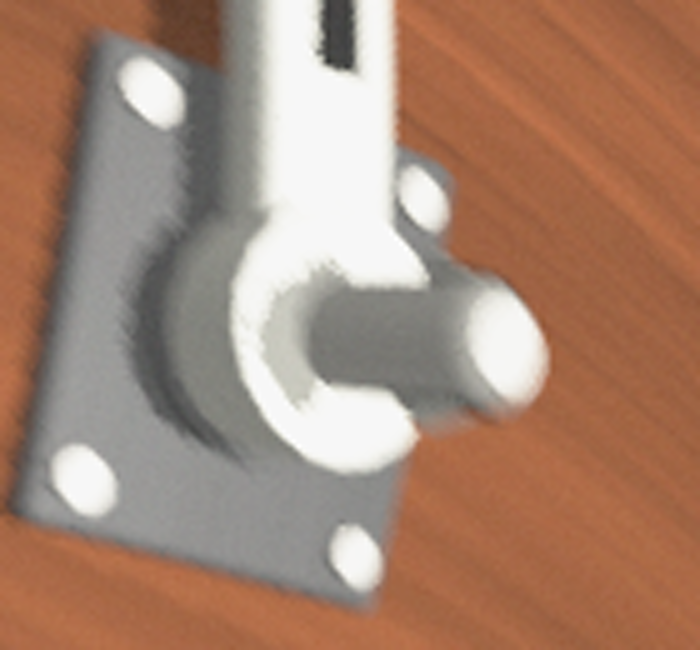

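arm_command(deltas=[{"xyz": [1.0,-0.8,6],"turn": 0.4,"jaw": 0},{"xyz": [1.0,-0.8,10],"turn": 0.4,"jaw": 0},{"xyz": [1.0,-0.8,10.5],"turn": 0.4,"jaw": 0},{"xyz": [1.0,-0.8,10.5],"turn": 0.4,"jaw": 0},{"xyz": [1.0,-0.8,10.5],"turn": 0.4,"jaw": 0}])

```text
clock: 1.87
position: [0.4532, 0.0004, 0.0503]
ee_rot: [-3.083, -0.573, 0.004]
force: [0.1, 0.4, 0.2]
width: 1.0
```

```bash
python3 -c "
from h import *
d=snap('wrist','w2');P=fcloud(d)
w=sel(P,(.454,0),.04,.006,.016);print(len(w),w.mean(0),(w.min(0)+w.max(0))/2)
go([.4545,0,.003],111)"
```

```text
3729 [ 0.45580743 -0.00118976  0.01142076] [ 0.454206   -0.002096    0.00984145]
clk 1.92 pos [4.545e-01 3.000e-04 5.150e-02] jawyaw 111.01 tilt 0.0053 w 0.998 F [1.3 1.1 0.1] j7 -1.56 
 delta cm [-0.02  0.05  4.85]  turn 0.01
```

View pics/w2.png

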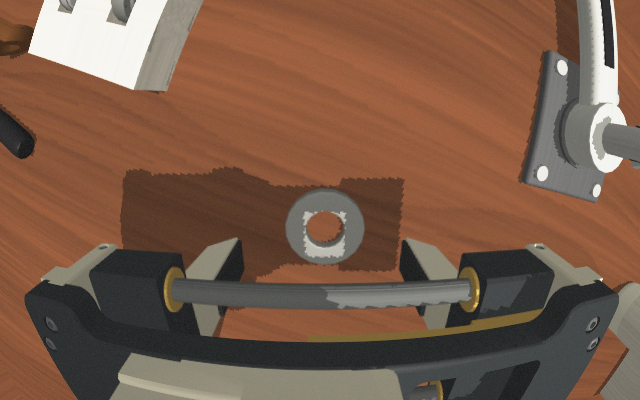

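arm_command(deltas=[{"xyz": [0,0,3.5],"turn": 0,"jaw": 0},{"xyz": [0,0,4.6],"turn": 0,"jaw": 0},{"xyz": [0,0,4.8],"turn": 0,"jaw": 0},{"xyz": [0,0,4.8],"turn": 0,"jaw": 0},{"xyz": [0,0,4.8],"turn": 0,"jaw": 0}])

```text
clock: 2.33
position: [0.4558, 0.0003, 0.0053]
ee_rot: [-3.084, -0.571, -0.005]
force: [-0.0, -0.4, 0.6]
width: 0.998
```

```bash
python3 -c "
from h import *
d=load('w2');u=np.array([325,286,364,325,325]);v=np.array([227,227,227,188,265]);print(atz(d,u,v,.01).round(4))
d=snap('wrist','w3')
go([.4545,0,.003],111)"
```

```text
[[ 0.4556 -0.0018  0.01  ]
 [ 0.4457  0.0236  0.01  ]
 [ 0.4653 -0.0273  0.01  ]
 [ 0.4817  0.0084  0.01  ]
 [ 0.4275 -0.0128  0.01  ]]
clk 2.38 pos [4.557e-01 4.000e-04 5.200e-03] jawyaw 110.98 tilt 0.0059 w 0.999 F [-0.  -0.1 -0.1] j7 -1.61 
 delta cm [-0.13 -0.01  0.22]  turn -0.02
```

View pics/w3.png

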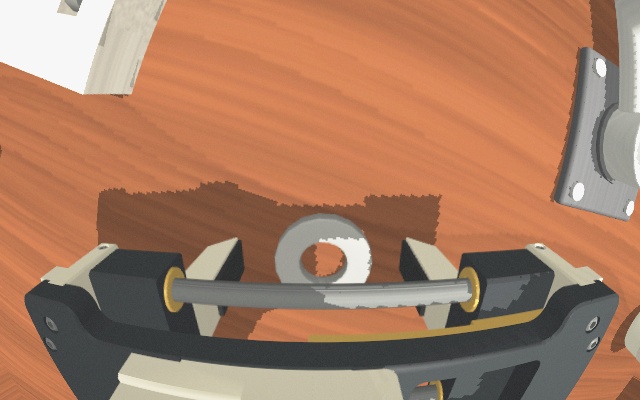

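arm_command(deltas=[{"xyz": [-0.1,0,0.25],"turn": 0,"jaw": 0},{"xyz": [-0.1,0,0.25],"turn": 0,"jaw": 120},{"xyz": [-0.1,0,0.25],"turn": 0,"jaw": 255},{"xyz": [-0.1,0,0.25],"turn": 0,"jaw": 255},{"xyz": [-0.1,0,0.25],"turn": 0,"jaw": 255}], force=30)

```text
clock: 2.8
position: [0.4549, 0.0, 0.0029]
ee_rot: [-3.084, -0.571, -0.006]
force: [0.9, -0.2, 0.5]
width: 0.761
```

arm_command(deltas=[{"xyz": [0,0,0],"turn": 0,"jaw": 255},{"xyz": [0,0,0],"turn": 0,"jaw": 255},{"xyz": [0,0,0],"turn": 0,"jaw": 255},{"xyz": [0,0,0],"turn": 0,"jaw": 255}])

```text
clock: 3.13
position: [0.4549, 0.0, 0.0028]
ee_rot: [-3.084, -0.571, -0.006]
force: [-0.2, 0.0, 0.8]
width: 0.593
```

```bash
python3 -c "
from h import *
d=snap('wrist','w4')
go([.4545,0,.2],111)"
```

```text
clk 3.18 pos [0.4549 0.     0.0029] jawyaw 110.98 tilt 0.0059 w 0.592 F [-0.3 -0.5  0.5] j7 -1.61 
 delta cm [  0.05  -0.09 -19.71]  turn -0.02
```

View pics/w4.png

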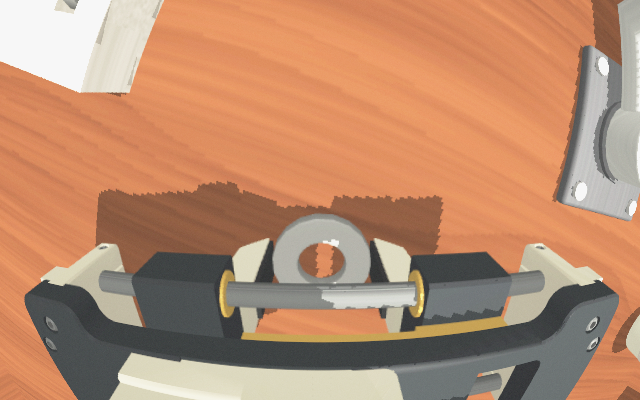

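```bash
python3 -c "
from h import *
crop('w4',250,400,195,315,5,'c5')
d=load('w4');o=observe();R=Ro.from_rotvec(o['ee_rot']).as_matrix()
for u,v in((322,213),(272,258),(372,258),(323,243)):
    print(u,v,(R.T@(atz(d,np.array(u),np.array(v),.010)-o['position'])*1000).round(1))
"
```

```text
322 213 [28.4  1.  -7. ]
272 258 [  1.6 -26.9  -7. ]
372 258 [ 1.8 28.9 -7.2]
323 243 [11.2  1.5 -7.1]
```

View pics/c5.png

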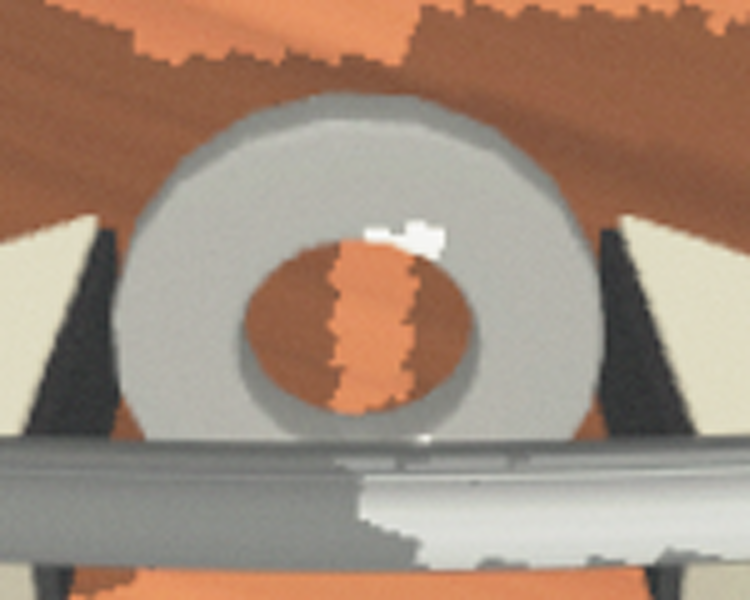

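arm_command(deltas=[{"xyz": [0,0,-2],"turn": 0,"jaw": 255},{"xyz": [0,0,-6],"turn": 0,"jaw": 255},{"xyz": [0,0,-10],"turn": 0,"jaw": 255},{"xyz": [0,0,-13],"turn": 0,"jaw": 255},{"xyz": [0,0,-14],"turn": 0,"jaw": 255}])

```text
clock: 3.6
position: [0.4565, -0.0003, 0.1471]
ee_rot: [-3.085, -0.571, -0.015]
force: [0.7, -0.0, -0.8]
width: 0.597
```

```bash
python3 -c "
from h import *
go([.605,-.168,.145],111)
d=snap('wrist','w5');snap('side','s5')"
```

```text
clk 3.60 pos [ 4.565e-01 -3.000e-04  1.471e-01] jawyaw 110.98 tilt 0.0103 w 0.597 F [ 0.7 -0.  -0.8] j7 -1.47 
 delta cm [ 7.85 20.97  0.24]  turn -0.02
```

View pics/w5.png

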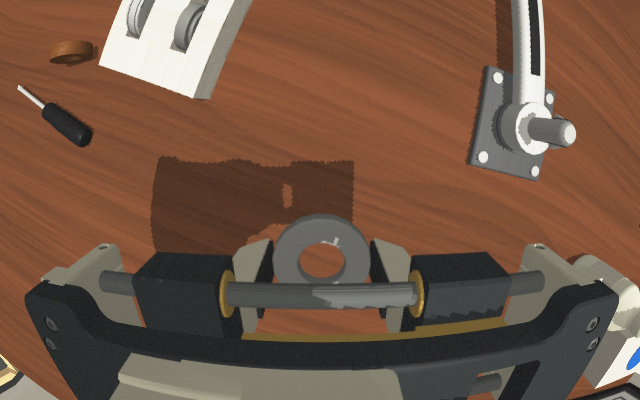

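```bash
python3 -c "
from h import *
d=load('w4');o=observe()
T=d['cam_to_world']
# tool pose at w4
p=np.array([.4549,0,.0029]);R=Ro.from_rotvec([-3.084,-.571,-.006]).as_matrix()
f=lambda u,v,z:(R.T@(atz(d,np.array(u),np.array(v),z)-p)*1000).round(1)
for a in((299.4,262,.01),(345.6,262,.01),(323,243,.01),(322,213.6,.0),(323,218.6,.01),(323,282.6,.01)):print(a,f(*a))
d=load('w5');crop('w5',460,600,60,190,5,'c6')
c=d['cam_to_world']; o=observe();R5=Ro.from_rotvec(o['ee_rot']).as_matrix()
# camera in tool, both
print((R.T@(T[:3,3]-p)).round(4),(R5.T@(c[:3,3]-o['position'])).round(4))
P=cloud(load('s5'));w=sel(P,(.457,0),.05,.13,.17);print(len(w),w.min(0),w.max(0))
"
```

```text
(299.4, 262, 0.01) [ -0.6 -11.6  -7.1]
(345.6, 262, 0.01) [-0.6 14.1 -7.2]
(323, 243, 0.01) [11.2  1.5 -7.1]
(322, 213.6, 0.0) [24.5  1.   3. ]
(323, 218.6, 0.01) [25.3  1.5 -7. ]
(323, 282.6, 0.01) [-14.1   1.5  -7.2]
[ 0.0821  0.0005 -0.1596] [ 0.0826  0.0004 -0.1621]
88 [ 0.433057   -0.03393872  0.14425907] [0.4825772  0.04436085 0.16807589]
```

View pics/c6.png

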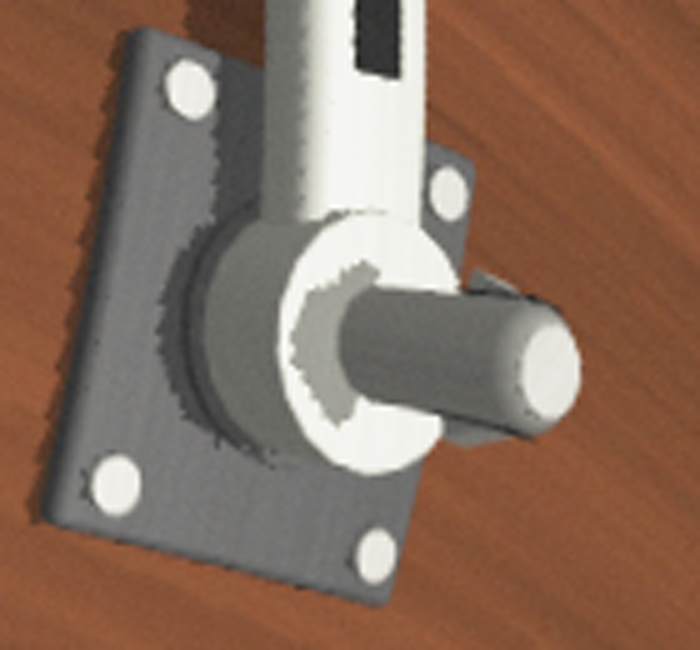

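```bash
python3 -c "
from h import *
d=load('w5');q=atz(d,np.array(569.8),np.array(134.),.096);print(q)
# undershoot: place washer
R=Ro.from_rotvec(observe()['ee_rot']).as_matrix()
print('tcp target',q-R@np.array([-.0023,.0012,0]))
go(list((q-R@np.array([-.0023,.0012,0]))[:2])+[.125],111)"
```

```text
[ 0.6067169  -0.17298099  0.096     ]
tcp target [ 0.60843554 -0.17103785  0.09602198]
clk 3.70 pos [ 0.4559 -0.0007  0.1447] jawyaw 110.96 tilt 0.0087 w 0.592 F [ 0.1 -0.3 -0.7] j7 -1.47 
 delta cm [ 8.14 21.36  2.  ]  turn -0.04
```

arm_command(deltas=[{"xyz": [8.1,21.4,0],"turn": 0,"jaw": 255},{"xyz": [8.1,21.4,0],"turn": 0,"jaw": 255},{"xyz": [8.1,21.4,0],"turn": 0,"jaw": 255},{"xyz": [8.1,21.4,0.0],"turn": 0,"jaw": 255},{"xyz": [8.1,21.4,0.0],"turn": 0,"jaw": 255}])

```text
clock: 4.12
position: [0.5937, -0.1573, 0.1424]
ee_rot: [-3.085, -0.571, -0.008]
force: [0.7, 0.8, -0.1]
width: 0.591
```

arm_command(deltas=[{"xyz": [1.2,3.2,0.5],"turn": 0,"jaw": 255},{"xyz": [1.2,3.2,1],"turn": 0,"jaw": 255},{"xyz": [1.2,3.2,1.5],"turn": 0,"jaw": 255}])

```text
clock: 4.37
position: [0.6159, -0.1849, 0.1238]
ee_rot: [-3.085, -0.566, -0.002]
force: [-0.8, 0.7, -1.0]
width: 0.594
```

```bash
python3 -c "
from h import *
d=snap('wrist','w6');snap('side','s6')
go([.6075,-.171,.105],111)
crop('w6',230,420,130,310,4,'c7');crop('s6',230,390,60,190,5,'c8')"
```

```text
clk 4.47 pos [ 0.6146 -0.1817  0.1243] jawyaw 111.00 tilt 0.0068 w 0.590 F [ 0.6  0.5 -0. ] j7 -1.16 
 delta cm [-0.29 -1.24  1.94]  turn 0.00
```

View pics/c7.png

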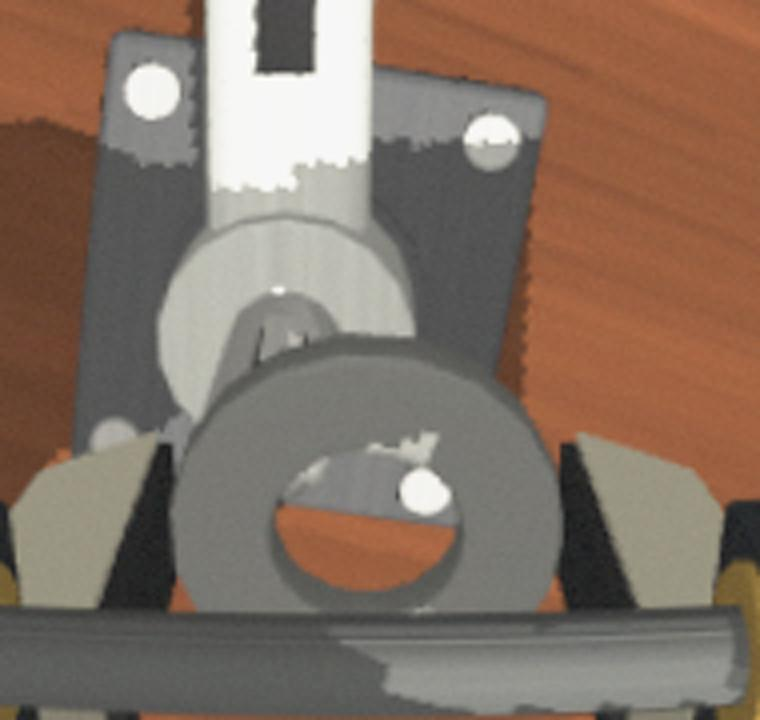

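View pics/c8.png

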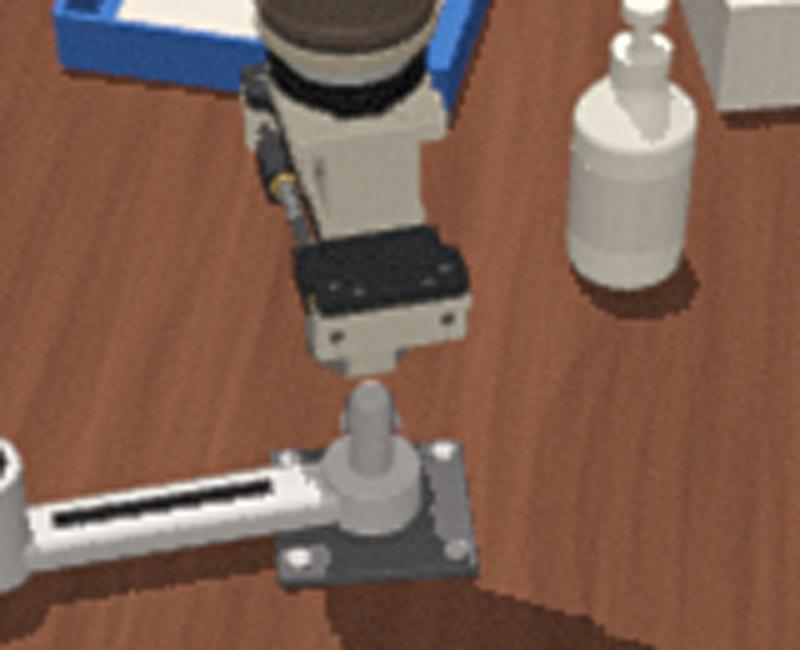

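arm_command(deltas=[{"xyz": [-0.3,-1.2,0],"turn": 0,"jaw": 255},{"xyz": [-0.3,-1.2,0],"turn": 0,"jaw": 255},{"xyz": [-0.3,-1.2,0],"turn": 0,"jaw": 255}])

```text
clock: 4.72
position: [0.6069, -0.1697, 0.1243]
ee_rot: [-3.081, -0.575, 0.0]
force: [0.4, 0.4, -1.0]
width: 0.594
```

```bash
python3 -c "
from h import *
d=snap('wrist','w7');
go([.6075,-.171,.105],111)
crop('w7',230,420,130,310,4,'c7')"
```

```text
clk 4.77 pos [ 0.6074 -0.1707  0.1247] jawyaw 111.10 tilt 0.0066 w 0.591 F [ 0.3 -0.8  0.5] j7 -1.17 
 delta cm [-0.01  0.05  1.97]  turn 0.10
```

View pics/c7.png

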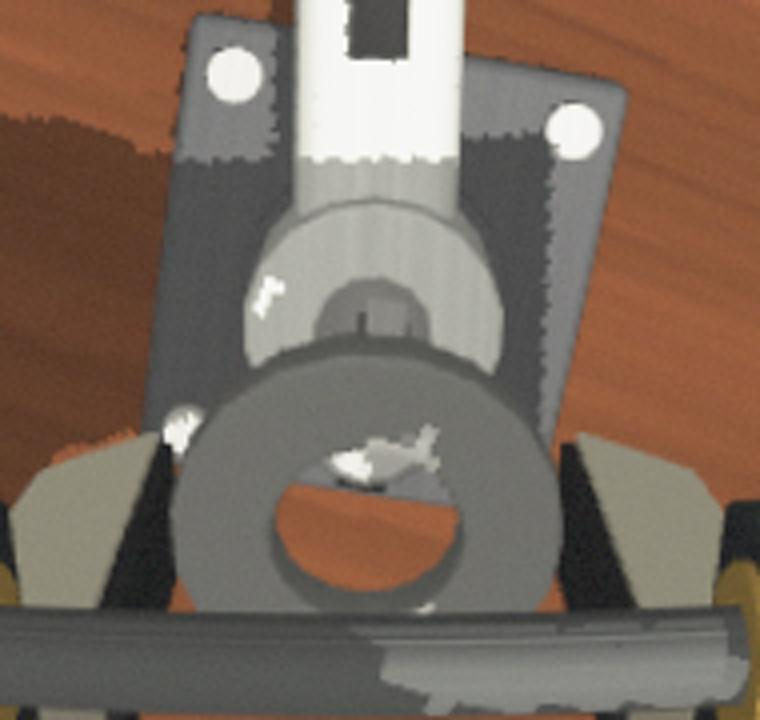

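```bash
cat >> h.py <<'E'
def proj(d,p):
    T=d['cam_to_world'];K=d['camera_matrix'];q=(np.atleast_2d(p)-T[:3,3])@T[:3,:3];x,y,z=q[:,0],-q[:,1],-q[:,2]
    r=np.hypot(x,y)+1e-12;t=np.arctan2(r,z);return np.stack([K[0,2]+K[0,0]*t*x/r,K[1,2]+K[1,1]*t*y/r],-1)
E
python3 -c "
from h import *
d=load('w7');o=observe();R=Ro.from_rotvec(o['ee_rot']).as_matrix();p=o['position']
f=lambda u,v,z:(R.T@(atz(d,np.array(230+u/4),np.array(130+v/4),z)-p)*1000).round(1)
print('hub',f(374,200,.044),f(245,318,.044),f(503,318,.044),f(503,340,.044),f(245,340,.044))
print('post at z60',f(315,330,.06),f(430,330,.06))
zt=p[2]+.007
for a in((277,515),(462,515),(370,448),(367,352),(172,510),(562,510)):print('w',a,f(*a,zt))
c=proj(d,[[.607,-.172,.096],[.607,-.172,.044]]);print((c-[230,130])*4)
"
```

```text
hub [25.3  1.2 80.7] [  0.4 -25.2  80.8] [ 0.6 27.8 80.5] [-4.2 27.9 80.5] [ -4.4 -25.3  80.8]
post at z60 [  3.5 -10.1  64.7] [ 3.6 11.9 64.6]
w (277, 515) [  1.4 -12.6  -6.9]
w (462, 515) [ 1.5 13.  -7.1]
w (370, 448) [11.8  0.2 -7. ]
w (367, 352) [25.6 -0.2 -6.9]
w (172, 510) [  1.9 -27.3  -6.8]
w (562, 510) [ 2.1 27.  -7.2]
[[375.67444444 427.48177064]
 [375.58159911 325.31955957]]
```

arm_command(deltas=[{"xyz": [0,0.1,1.0],"turn": 0,"jaw": 255},{"xyz": [0,0.1,2],"turn": 0,"jaw": 255},{"xyz": [0,0.1,2.5],"turn": 0,"jaw": 255},{"xyz": [0,0.1,3],"turn": 0,"jaw": 255},{"xyz": [0,0.1,3.3],"turn": 0,"jaw": 255}])

```text
clock: 5.18
position: [0.6073, -0.1714, 0.0904]
ee_rot: [-3.081, -0.574, 0.001]
force: [-0.5, -0.3, -0.7]
width: 0.593
```

```bash
python3 -c "
from h import *
d=snap('wrist','w8');snap('side','s8')
go([.6079,-.1716,.0465],111)
crop('w8',230,420,130,310,4,'c7');crop('s8',230,390,60,190,5,'c8')"
```

```text
clk 5.28 pos [ 0.6073 -0.1714  0.0907] jawyaw 111.10 tilt 0.0072 w 0.595 F [-0.   0.4 -0. ] j7 -1.18 
 delta cm [0.04 0.07 4.42]  turn 0.10
```

View pics/c7.png

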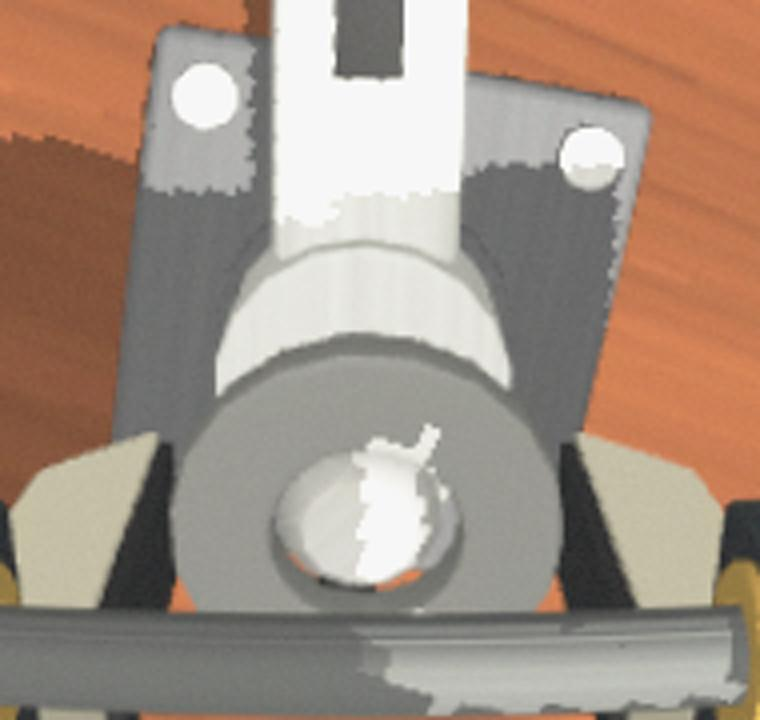

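View pics/c8.png

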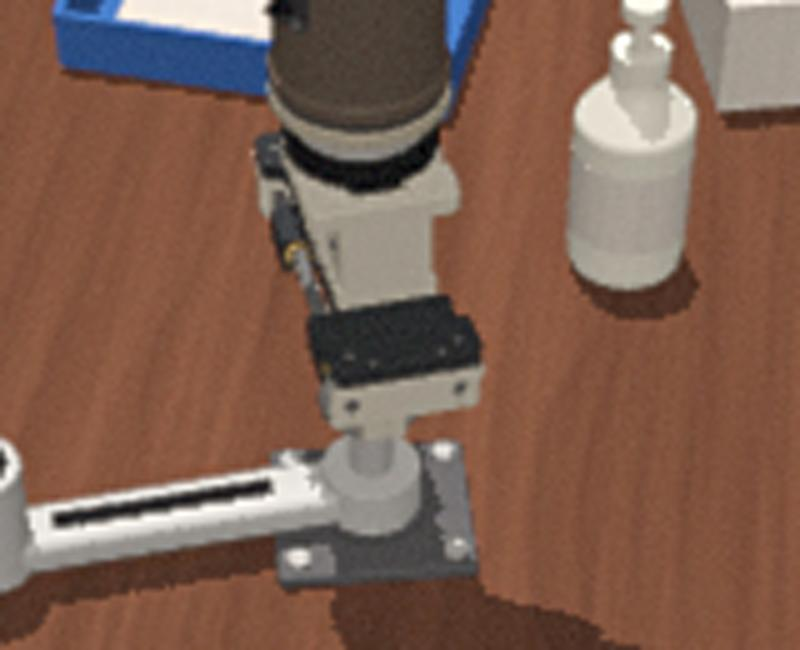

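arm_command(deltas=[{"xyz": [0,0,0.5],"turn": 0,"jaw": 255},{"xyz": [0,0,0.9],"turn": 0,"jaw": 255},{"xyz": [0,0,1.3],"turn": 0,"jaw": 255}], force=40)

```text
clock: 5.53
position: [0.6081, -0.1707, 0.0788]
ee_rot: [-3.081, -0.574, -0.002]
force: [-2.9, 2.4, 10.6]
width: 0.588
```

```bash
python3 -c "
from h import *
go([.6079,-.1716,.0465],111)"
```

```text
clk 5.53 pos [ 0.6081 -0.1707  0.0788] jawyaw 111.12 tilt 0.0072 w 0.588 F [-2.9  2.4 10.6] j7 -1.19 
 delta cm [-0.06  0.1   3.23]  turn 0.12
```

arm_command(deltas=[{"xyz": [0,0.05,0.5],"turn": 0,"jaw": 255},{"xyz": [0,0.05,0.9],"turn": 0,"jaw": 255},{"xyz": [0,0.05,1.3],"turn": 0,"jaw": 255},{"xyz": [0,0.05,1.7],"turn": 0,"jaw": 255}])

```text
clock: 5.87
position: [0.6084, -0.171, 0.0618]
ee_rot: [-3.082, -0.575, -0.003]
force: [-0.4, 0.5, 0.7]
width: 0.589
```

```bash
python3 -c "
from h import *
go([.6079,-.1716,.0465],111)
d=snap('wrist','w9');snap('side','s9')
crop('w9',230,420,130,310,4,'c7');crop('s9',230,390,60,190,5,'c8')"
```

```text
clk 5.87 pos [ 0.6084 -0.171   0.0618] jawyaw 111.13 tilt 0.0070 w 0.589 F [-0.4  0.5  0.7] j7 -1.19 
 delta cm [-0.07  0.05  1.53]  turn 0.13
```

View pics/c7.png

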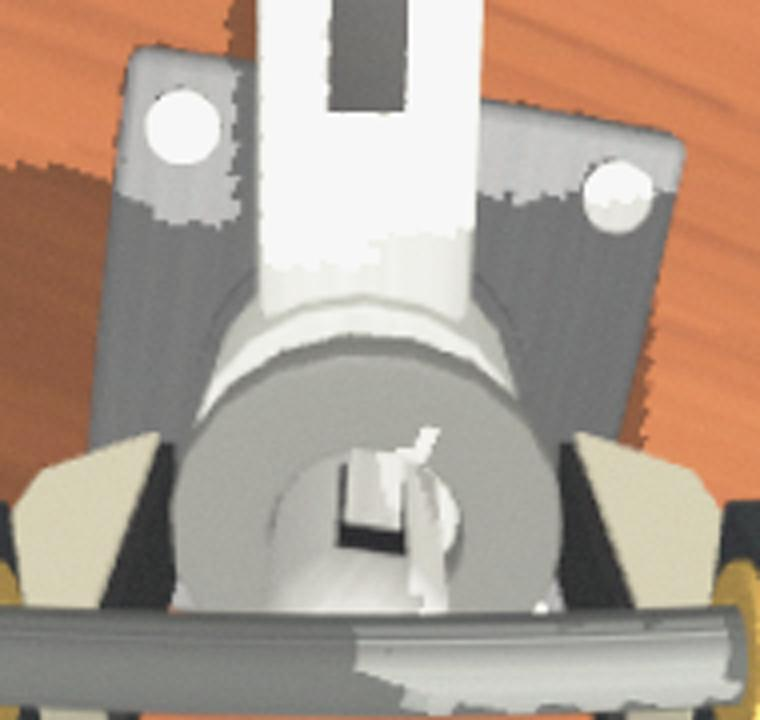

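View pics/c8.png

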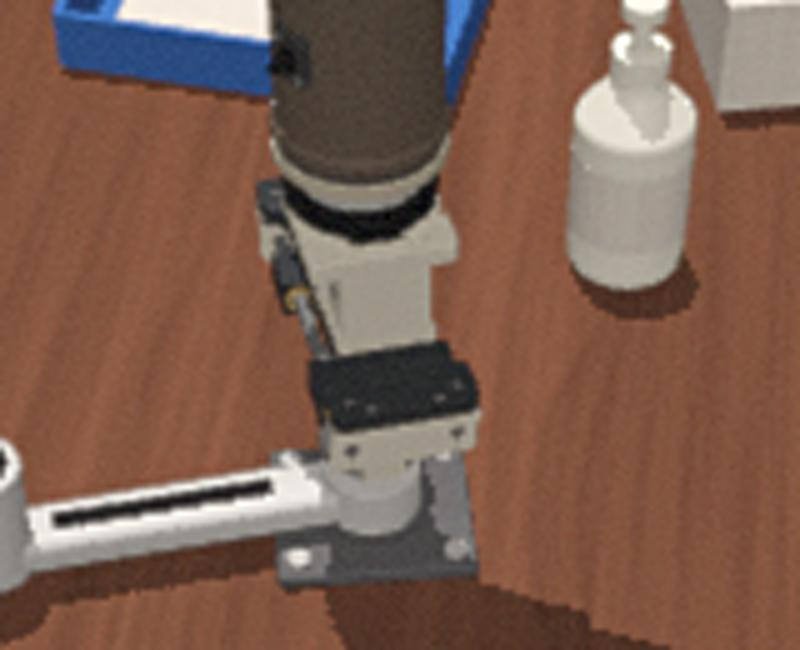

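arm_command(deltas=[{"xyz": [0,0,0.5],"turn": 0,"jaw": 255},{"xyz": [0,0,0.9],"turn": 0,"jaw": 255},{"xyz": [0,0,1.2],"turn": 0,"jaw": 255},{"xyz": [0,0,1.4],"turn": 0,"jaw": 255},{"xyz": [0,0,1.5],"turn": 0,"jaw": 255}])

```text
clock: 6.38
position: [0.6077, -0.1711, 0.0468]
ee_rot: [-3.082, -0.574, -0.0]
force: [-7.8, 2.3, 20.1]
width: 0.593
```

```bash
python3 -c "
from h import *
go([.6079,-.1716,.0465],111)"
```

```text
clk 6.38 pos [ 0.6077 -0.1711  0.0468] jawyaw 111.11 tilt 0.0070 w 0.593 F [-7.8  2.3 20.1] j7 -1.20 
 delta cm [-0.    0.05  0.03]  turn 0.11
```

arm_command(deltas=[{"xyz": [0,0,0],"turn": 0,"jaw": 255},{"xyz": [0,0,0],"turn": 0,"jaw": 160},{"xyz": [0,0,0],"turn": 0,"jaw": 0},{"xyz": [0,0,0],"turn": 0,"jaw": 0},{"xyz": [0,0,0],"turn": 0,"jaw": 0}])

```text
clock: 6.8
position: [0.6077, -0.1711, 0.0465]
ee_rot: [-3.082, -0.574, 0.0]
force: [-0.1, -0.2, -0.4]
width: 0.758
```

arm_command(deltas=[{"xyz": [0,0,0],"turn": 0,"jaw": 0},{"xyz": [0,0,-3],"turn": 0,"jaw": 0},{"xyz": [0,0,-7],"turn": 0,"jaw": 0},{"xyz": [0,0,-11],"turn": 0,"jaw": 0},{"xyz": [0,0,-13],"turn": 0,"jaw": 0}])

```text
clock: 7.22
position: [0.6097, -0.1721, 0.1813]
ee_rot: [-3.083, -0.575, -0.008]
force: [1.4, -0.4, -0.4]
width: 0.999
```

```bash
python3 -c "
from h import *
go([.575,.2,.18],87)
d=snap('wrist','w10');snap('side','s10')
crop('w10',230,420,130,310,4,'c7')
P=fcloud(d);w=sel(P,(.607,-.172),.032,.05,.06);print(np.median(w,0))"
```

```text
clk 7.22 pos [ 0.6097 -0.1721  0.1813] jawyaw 111.12 tilt 0.0072 w 0.999 F [ 1.4 -0.4 -0.4] j7 -1.15 
 delta cm [ 10.17 -35.96   0.34]  turn 24.12
[ 0.61472338 -0.16778274  0.05557978]
```

View pics/w10.png

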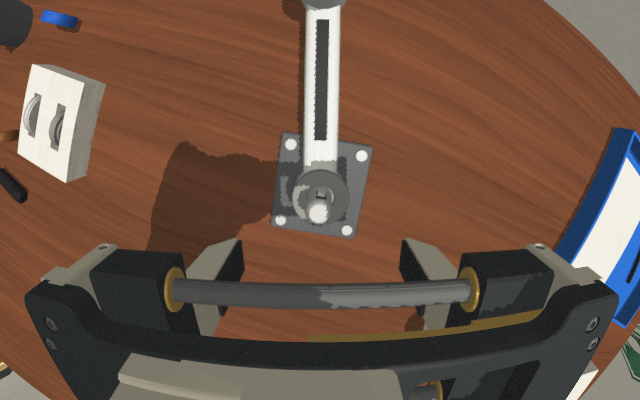

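arm_command(deltas=[{"xyz": [10.2,-36,0],"turn": 6,"jaw": 0},{"xyz": [10.2,-36,0],"turn": 12,"jaw": 0},{"xyz": [10.2,-36,0],"turn": 18,"jaw": 0},{"xyz": [10.2,-36,0],"turn": 24,"jaw": 0},{"xyz": [10.2,-36,0],"turn": 24,"jaw": 0}])

```text
clock: 7.73
position: [0.5891, 0.0372, 0.1791]
ee_rot: [-3.135, 0.091, -0.008]
force: [0.9, 0.5, 0.4]
width: 1.002
```

```bash
python3 -c "
from h import *
go([.53,.2,.18],87)
P=cloud(load('side0'));q=sel(P,(.65,.36),.09,.02,.2);print(q.min(0),q.max(0))
for z0,z1 in((.02,.08),(.08,.1),(.1,.12),(.12,.16)):
    k=sel(P,(.65,.36),.09,z0,z1)
    if len(k):print(z0,len(k),k.min(0).round(3),k.max(0).round(3))
"
```

```text
clk 7.73 pos [0.5891 0.0372 0.1791] jawyaw 86.69 tilt 0.0070 w 1.002 F [0.9 0.5 0.4] j7 -1.89 
 delta cm [ -6.84 -15.91  -0.04]  turn -0.31
[0.65560327 0.34612682 0.02003785] [0.72679265 0.41851829 0.14295409]
0.02 932 [0.656 0.347 0.02 ] [0.725 0.419 0.08 ]
0.08 271 [0.656 0.346 0.08 ] [0.727 0.418 0.099]
0.1 65 [0.663 0.366 0.1  ] [0.72 0.41 0.12]
0.12 94 [0.659 0.36  0.12 ] [0.726 0.413 0.143]
```

arm_command(deltas=[{"xyz": [-3,-17.5,0],"turn": 0,"jaw": 0},{"xyz": [-3,-17.5,0],"turn": 0,"jaw": 0},{"xyz": [-3,-17.5,0],"turn": 0,"jaw": 0},{"xyz": [-3,-17.5,1],"turn": 0,"jaw": 0},{"xyz": [-3,-17.5,2],"turn": 0,"jaw": 0}])

```text
clock: 8.15
position: [0.5673, 0.2222, 0.1601]
ee_rot: [-3.131, 0.079, -0.008]
force: [1.0, 1.0, 0.5]
width: 1.002
```

arm_command(deltas=[{"xyz": [0,0,0],"turn": 0,"jaw": 0}])

```text
clock: 8.23
position: [0.5646, 0.2257, 0.157]
ee_rot: [-3.131, 0.07, -0.001]
force: [-0.5, -0.3, -0.3]
width: 1.001
```

```bash
python3 -c "
from h import *
go([.575,.225,.10],87)
snap('wrist','w11');crop('w11',200,440,60,260,3.3,'c9')
P=fcloud(load('w11'))
c=sel(P,(.576,.225),.035,.05,.07);print('collar',len(c),np.median(c,0),c.min(0),c.max(0))
f=sel(P,(.575,.197),.09,.04,.047);r=cv2.minAreaRect((f[:,:2]*1000).astype('f4'));print(r)"
```

```text
clk 8.23 pos [0.5646 0.2257 0.157 ] jawyaw 87.44 tilt 0.0097 w 1.001 F [-0.5 -0.3 -0.3] j7 -2.22 
 delta cm [1.04 0.08 5.7 ]  turn 0.44
collar 941 [0.58015456 0.22489149 0.05973847] [0.55309676 0.21583133 0.05000349] [0.60027144 0.23394089 0.06411912]
((574.38720703125, 196.93499755859375), (120.72835540771484, 131.2843017578125), 87.37782287597656)
```

View pics/c9.png

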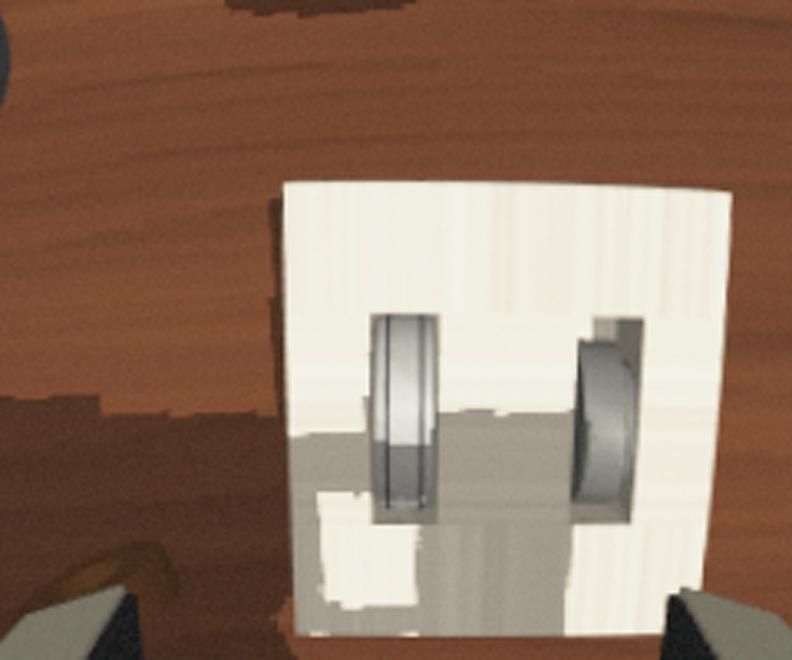

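arm_command(deltas=[{"xyz": [1.1,0.1,2],"turn": 0,"jaw": 155},{"xyz": [1.1,0.1,4],"turn": 0,"jaw": 155},{"xyz": [1.1,0.1,6.5],"turn": 0,"jaw": 155},{"xyz": [1.1,0.1,7.5],"turn": 0,"jaw": 155},{"xyz": [1.1,0.1,7.5],"turn": 0,"jaw": 155}], force=30)

```text
clock: 8.7
position: [0.5748, 0.2217, 0.0805]
ee_rot: [-3.134, 0.073, 0.005]
force: [0.2, -0.6, 0.8]
width: 0.687
```

arm_command(deltas=[{"xyz": [0,0,0],"turn": 0,"jaw": 155},{"xyz": [0,0,0],"turn": 0,"jaw": 155},{"xyz": [0,0,0],"turn": 0,"jaw": 155}])

```text
clock: 8.95
position: [0.5757, 0.2214, 0.0819]
ee_rot: [-3.133, 0.074, 0.002]
force: [0.2, -0.2, -0.4]
width: 0.475
```

```bash
python3 -c "
from h import *
go([.5757,.225,.047],87.4)
snap('wrist','w12');crop('w12',200,440,130,330,3.3,'c9')"
```

```text
clk 8.95 pos [0.5757 0.2214 0.0819] jawyaw 87.28 tilt 0.0078 w 0.475 F [ 0.2 -0.2 -0.4] j7 -2.23 
 delta cm [-0.01 -0.33  3.49]  turn -0.12
```

View pics/c9.png

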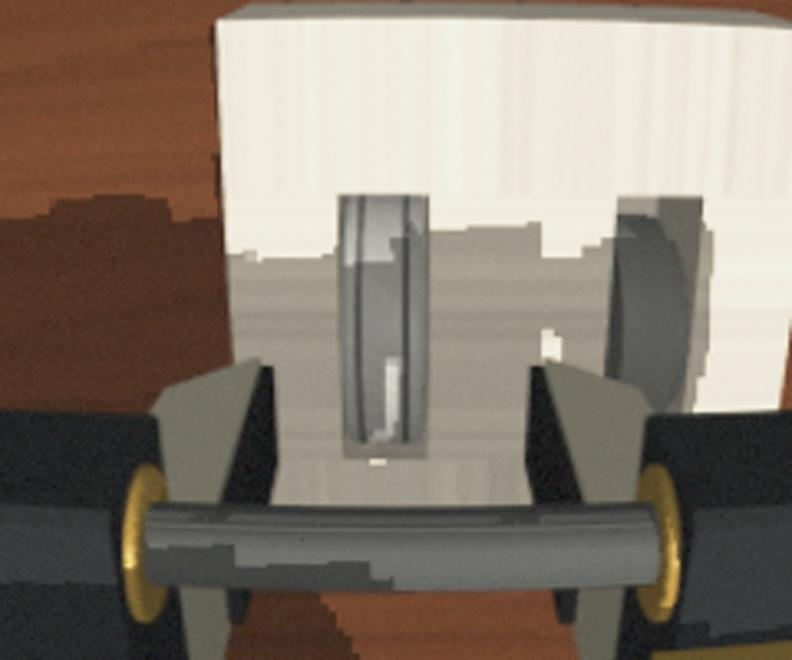

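arm_command(deltas=[{"xyz": [0,-0.3,0.5],"turn": 0,"jaw": 155},{"xyz": [0,-0.3,1],"turn": 0,"jaw": 155},{"xyz": [0,-0.3,2],"turn": 0,"jaw": 155},{"xyz": [0,-0.3,3],"turn": 0,"jaw": 155},{"xyz": [0,-0.3,3.4],"turn": 0,"jaw": 155}])

```text
clock: 9.42
position: [0.5747, 0.2245, 0.0457]
ee_rot: [-3.134, 0.074, 0.005]
force: [-0.3, -0.2, -0.4]
width: 0.392
```

arm_command(deltas=[{"xyz": [0,0,0],"turn": 0,"jaw": 200},{"xyz": [0,0,0],"turn": 0,"jaw": 255},{"xyz": [0,0,0],"turn": 0,"jaw": 255},{"xyz": [0,0,0],"turn": 0,"jaw": 255},{"xyz": [0,0,0],"turn": 0,"jaw": 255}])

```text
clock: 9.83
position: [0.5746, 0.2247, 0.0457]
ee_rot: [-3.134, 0.073, 0.005]
force: [-0.0, 0.4, -1.2]
width: 0.168
```

```bash
python3 -c "
from h import *
go([.5757,.225,.2],87.4)
snap('wrist','w13');crop('w13',200,440,130,330,3.3,'c9')"
```

```text
clk 9.83 pos [0.5746 0.2247 0.0457] jawyaw 87.32 tilt 0.0078 w 0.168 F [-0.   0.4 -1.2] j7 -2.25 
 delta cm [  0.06  -0.14 -15.43]  turn -0.08
```

View pics/c9.png

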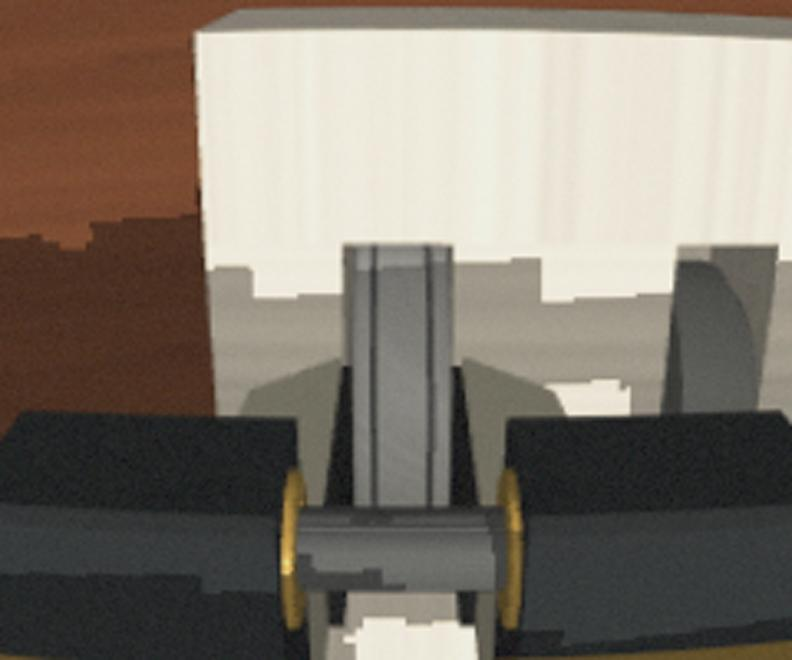

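arm_command(deltas=[{"xyz": [0,0,-1],"turn": 0,"jaw": 255},{"xyz": [0,0,-3],"turn": 0,"jaw": 255},{"xyz": [0,0,-6],"turn": 0,"jaw": 255},{"xyz": [0,0,-9],"turn": 0,"jaw": 255},{"xyz": [0,0,-9.5],"turn": 0,"jaw": 255}], force=40)

```text
clock: 10.3
position: [0.5773, 0.2256, 0.1468]
ee_rot: [-3.13, 0.073, -0.006]
force: [0.7, 0.5, 0.9]
width: 0.17
```

```bash
python3 -c "
from h import *
go([.46,.04,.13],87.4)
snap('side','s14');crop('s14',220,380,150,290,4.5,'c9')"
```

```text
clk 10.30 pos [0.5773 0.2256 0.1468] jawyaw 87.33 tilt 0.0112 w 0.170 F [0.7 0.5 0.9] j7 -2.21 
 delta cm [-10.86  19.1    1.44]  turn -0.07
```

View pics/c9.png

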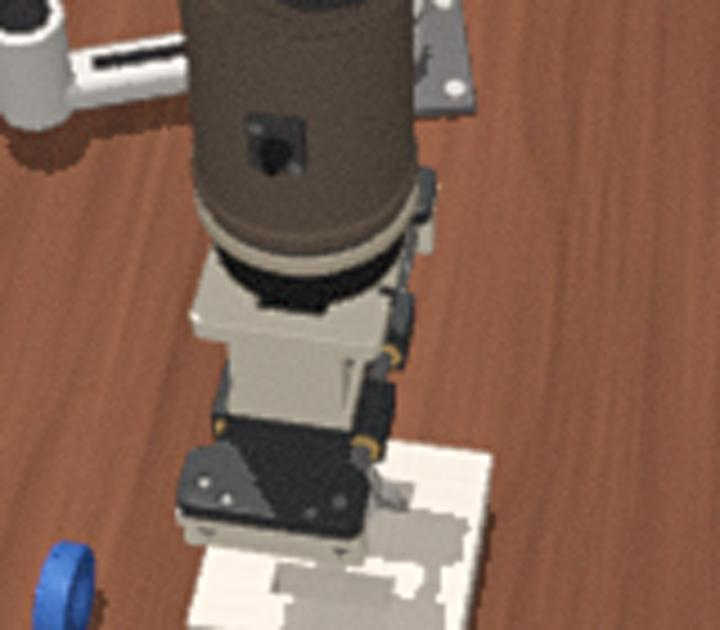

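arm_command(deltas=[{"xyz": [-10.9,19.1,0],"turn": 0,"jaw": 255},{"xyz": [-10.9,19.1,0],"turn": 0,"jaw": 255},{"xyz": [-10.9,19.1,0],"turn": 0,"jaw": 255},{"xyz": [-10.9,19.1,0],"turn": 0,"jaw": 255},{"xyz": [-10.9,19.1,0],"turn": 0,"jaw": 255}])

```text
clock: 10.77
position: [0.4624, 0.046, 0.1428]
ee_rot: [-3.131, 0.073, -0.004]
force: [1.8, -1.1, -0.6]
width: 0.169
```

arm_command(deltas=[{"xyz": [-1,1.5,2],"turn": 0,"jaw": 255},{"xyz": [-1,1.5,5],"turn": 0,"jaw": 255},{"xyz": [-1,1.5,7],"turn": 0,"jaw": 255},{"xyz": [-1,1.5,8],"turn": 0,"jaw": 255},{"xyz": [-1,1.5,8],"turn": 0,"jaw": 255}])

```text
clock: 11.18
position: [0.4498, 0.0319, 0.0606]
ee_rot: [-3.131, 0.073, 0.003]
force: [0.7, 0.8, -0.1]
width: 0.172
```

```bash
python3 -c "
from h import *
go([.46,.04,.043],87.4)
snap('side','s15');crop('s15',280,420,150,270,5,'c9')
snap('wrist','w15');crop('w15',200,440,130,330,3.3,'c10')"
```

```text
clk 11.18 pos [0.4498 0.0319 0.0606] jawyaw 87.33 tilt 0.0096 w 0.172 F [ 0.7  0.8 -0.1] j7 -1.97 
 delta cm [ 0.98 -0.84  1.76]  turn -0.07
```

View pics/c9.png

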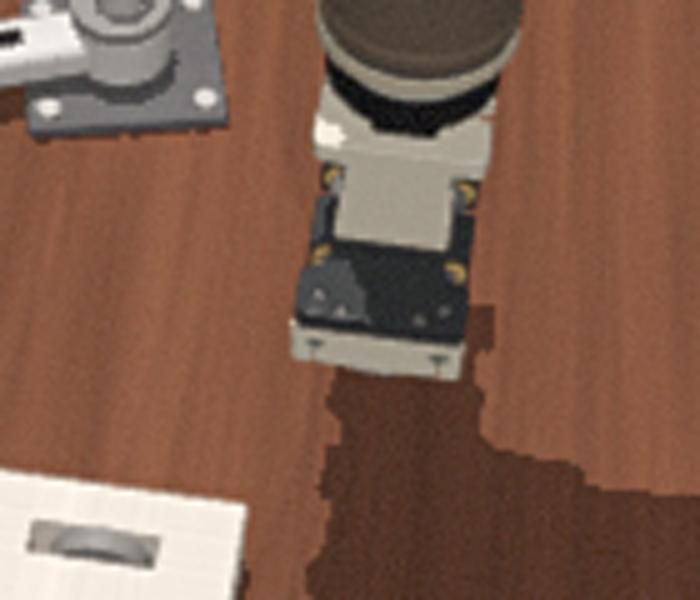

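View pics/c10.png

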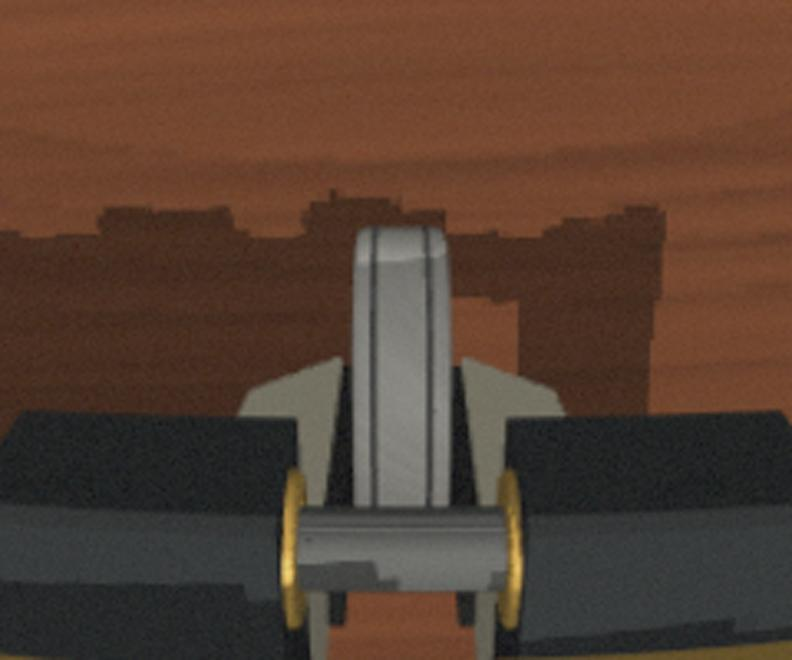

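arm_command(deltas=[{"xyz": [0.5,0,1.0],"turn": 0,"jaw": 255},{"xyz": [0.5,0,1.5],"turn": 0,"jaw": 255},{"xyz": [0.5,0,1.7],"turn": 0,"jaw": 255},{"xyz": [0.5,0,1.85],"turn": 0,"jaw": 255},{"xyz": [0.5,0,2.0],"turn": 0,"jaw": 255}])

```text
clock: 11.7
position: [0.4565, 0.0324, 0.0425]
ee_rot: [-3.131, 0.072, -0.002]
force: [0.5, -0.6, -1.0]
width: 0.168
```

```bash
python3 -c "
from h import *
go([.455,.03,.04],87.4)"
```

```text
clk 11.70 pos [0.4565 0.0324 0.0425] jawyaw 87.36 tilt 0.0099 w 0.168 F [ 0.5 -0.6 -1. ] j7 -1.98 
 delta cm [-0.14  0.25  0.25]  turn -0.04
```

arm_command(deltas=[{"xyz": [0,0,0.1],"turn": 0,"jaw": 255},{"xyz": [0,0,0.2],"turn": 0,"jaw": 255},{"xyz": [0,0,0.2],"turn": 0,"jaw": 255}])

```text
clock: 11.95
position: [0.4565, 0.0324, 0.0404]
ee_rot: [-3.131, 0.072, -0.002]
force: [0.9, 0.3, -0.7]
width: 0.17
```

arm_command(deltas=[{"xyz": [0,0,0.1],"turn": 0,"jaw": 255},{"xyz": [0,0,0.15],"turn": 0,"jaw": 255}])

```text
clock: 12.12
position: [0.457, 0.0326, 0.0398]
ee_rot: [-3.131, 0.072, -0.003]
force: [-4.0, 0.3, 21.6]
width: 0.17
```

arm_command(deltas=[{"xyz": [0,0,0],"turn": 0,"jaw": 190},{"xyz": [0,0,0],"turn": 0,"jaw": 160},{"xyz": [0,0,0],"turn": 0,"jaw": 140},{"xyz": [0,0,0],"turn": 0,"jaw": 140},{"xyz": [0,0,0],"turn": 0,"jaw": 140}])

```text
clock: 12.53
position: [0.4569, 0.0325, 0.0397]
ee_rot: [-3.131, 0.072, -0.003]
force: [-0.5, -0.6, -0.8]
width: 0.441
```

arm_command(deltas=[{"xyz": [0,0,-0.5],"turn": 0,"jaw": 140},{"xyz": [0,0,-1.5],"turn": 0,"jaw": 140},{"xyz": [0,0,-3],"turn": 0,"jaw": 140},{"xyz": [0,0,-4.5],"turn": 0,"jaw": 140},{"xyz": [0,0,-5],"turn": 0,"jaw": 140}])

```text
clock: 12.95
position: [0.4577, 0.0322, 0.0915]
ee_rot: [-3.131, 0.072, -0.007]
force: [-0.3, 0.1, 0.0]
width: 0.45
```

```bash
python3 -c "
from h import *
go([.455,.03,.04],87.4)
snap('side','s16');crop('s16',280,420,150,270,5,'c9')
snap('wrist','w16');crop('w16',200,440,130,330,3.3,'c10')"
```

```text
clk 12.95 pos [0.4577 0.0322 0.0915] jawyaw 87.36 tilt 0.0110 w 0.450 F [-0.3  0.1  0. ] j7 -1.94 
 delta cm [-0.28  0.29  5.15]  turn -0.04
```

View pics/c10.png

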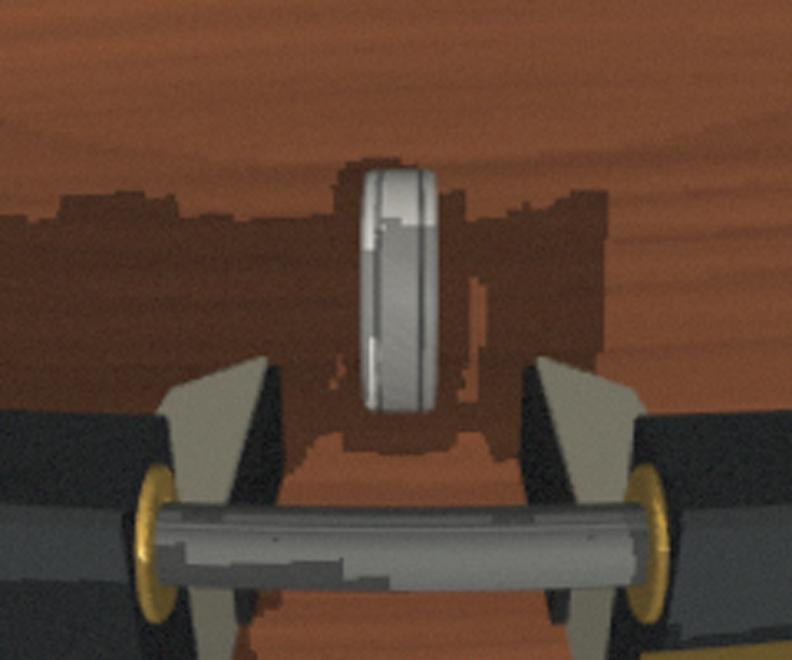

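arm_command(deltas=[{"xyz": [0,-2,0],"turn": 0,"jaw": 255},{"xyz": [0,-4,0],"turn": 0,"jaw": 255},{"xyz": [0,-4,0],"turn": 0,"jaw": 255},{"xyz": [0,-4,0],"turn": 0,"jaw": 255},{"xyz": [0,-4,0],"turn": 0,"jaw": 255}])

```text
clock: 13.47
position: [0.4588, 0.0715, 0.0903]
ee_rot: [-3.131, 0.072, -0.005]
force: [0.2, 0.1, 0.4]
width: 0.138
```

arm_command(deltas=[{"xyz": [0,0,1.5],"turn": 0,"jaw": 255},{"xyz": [0,0,3],"turn": 0,"jaw": 255},{"xyz": [0,0,4.3],"turn": 0,"jaw": 255},{"xyz": [0,0,4.3],"turn": 0,"jaw": 255}])

```text
clock: 13.8
position: [0.4573, 0.0704, 0.0451]
ee_rot: [-3.133, 0.074, 0.002]
force: [-0.3, -0.4, 0.4]
width: 0.002
```

```bash
python3 -c "
from h import *
go([.455,.03,.047],87.4)
snap('wrist','w17');crop('w17',200,440,130,330,3.3,'c10')"
```

```text
clk 13.80 pos [0.4573 0.0704 0.0451] jawyaw 87.29 tilt 0.0080 w 0.002 F [-0.3 -0.4  0.4] j7 -2.07 
 delta cm [-0.04  4.05 -0.23]  turn -0.11
```

View pics/c10.png

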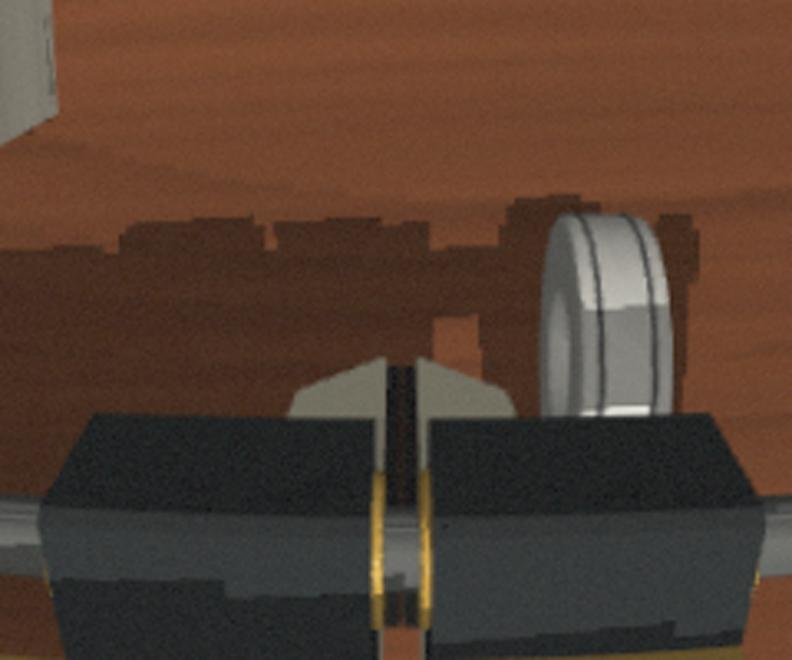

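arm_command(deltas=[{"xyz": [0,0.8,0],"turn": 0,"jaw": 255},{"xyz": [0,1.6,0],"turn": 0,"jaw": 255},{"xyz": [0,2.4,0],"turn": 0,"jaw": 255},{"xyz": [0,3.2,0],"turn": 0,"jaw": 255},{"xyz": [0,4.0,0],"turn": 0,"jaw": 255}])

```text
clock: 14.27
position: [0.4562, 0.0293, 0.0465]
ee_rot: [-3.133, 0.075, -0.001]
force: [1.4, 0.4, -0.6]
width: 0.001
```

```bash
python3 -c "
from h import *
go([.455,.03,.047],87.4)
snap('wrist','w18');crop('w18',200,440,130,330,3.3,'c10')"
```

```text
clk 14.27 pos [0.4562 0.0293 0.0465] jawyaw 87.24 tilt 0.0081 w 0.001 F [ 1.4  0.4 -0.6] j7 -1.98 
 delta cm [-0.13 -0.07 -0.05]  turn -0.16
```

View pics/c10.png

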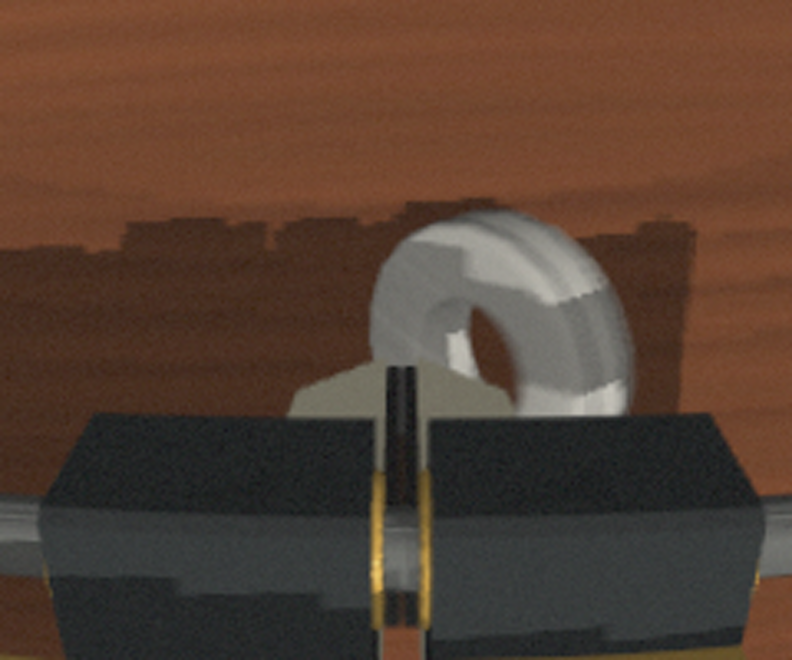

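Collar is mid-fall. Raise clear and look.

arm_command(deltas=[{"xyz": [0,0,0],"turn": 0,"jaw": 255},{"xyz": [0,0,-3],"turn": 0,"jaw": 255},{"xyz": [0,0,-6],"turn": 0,"jaw": 255},{"xyz": [0,2,-9],"turn": 0,"jaw": 150},{"xyz": [0,3,-11],"turn": 0,"jaw": 0}])

```text
clock: 14.73
position: [0.4547, -0.0041, 0.1585]
ee_rot: [-3.134, 0.077, -0.003]
force: [1.0, -1.3, -0.6]
width: 0.103
```

arm_command(deltas=[{"xyz": [0,0,0],"turn": 0,"jaw": 0},{"xyz": [0,0,0],"turn": 0,"jaw": 0},{"xyz": [0,0,0],"turn": 0,"jaw": 0}])

```text
clock: 14.98
position: [0.4543, -0.0038, 0.1579]
ee_rot: [-3.134, 0.077, -0.003]
force: [-0.8, -0.2, -1.2]
width: 0.318
```

```bash
python3 -c "
from h import *
go([.455,.0,.047],111)
snap('wrist','w19')
P=fcloud(load('w19'));c=sel(P,(.456,.01),.06,.008,.03);print(len(c),np.median(c,0),c.min(0),c.max(0))"
```

```text
clk 14.98 pos [ 0.4543 -0.0038  0.1579] jawyaw 87.18 tilt 0.0070 w 0.318 F [-0.8 -0.2 -1.2] j7 -1.82 
 delta cm [ 0.03 -0.3  11.1 ]  turn -23.82
1907 [ 0.45872526 -0.00460817  0.01753258] [ 0.43053182 -0.03236175  0.00800792] [0.4848254  0.02339162 0.01995183]
```

View pics/w19.png

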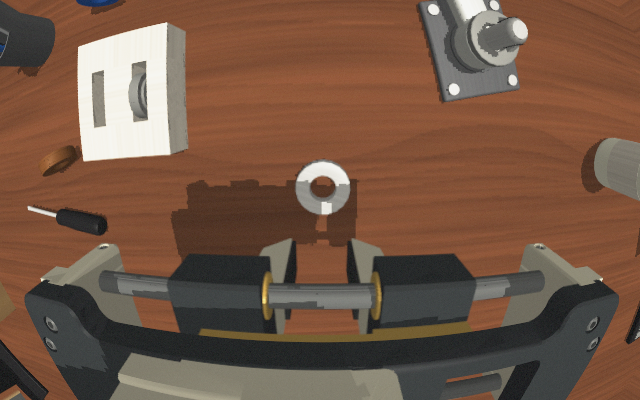

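arm_command(deltas=[{"xyz": [0.2,0.1,2],"turn": -6,"jaw": 0},{"xyz": [0.2,0.1,4],"turn": -12,"jaw": 0},{"xyz": [0.2,0.1,6],"turn": -18,"jaw": 0},{"xyz": [0.2,0.1,8],"turn": -23.8,"jaw": 0},{"xyz": [0.2,0.1,9],"turn": -23.8,"jaw": 0}])

```text
clock: 15.45
position: [0.4538, -0.0033, 0.0643]
ee_rot: [-3.079, -0.581, 0.005]
force: [-1.2, -0.1, 0.5]
width: 0.726
```

arm_command(deltas=[{"xyz": [0,0,0],"turn": 0,"jaw": 0},{"xyz": [0,0,0],"turn": 0,"jaw": 0}])

```text
clock: 15.62
position: [0.4525, -0.0028, 0.0633]
ee_rot: [-3.079, -0.578, 0.01]
force: [0.7, -0.4, -0.9]
width: 0.871
```

```bash
python3 -c "
from h import *
go([.4565,-.005,.0035],111)
snap('wrist','w20')"
```

```text
clk 15.62 pos [ 0.4525 -0.0028  0.0633] jawyaw 111.26 tilt 0.0112 w 0.871 F [ 0.7 -0.4 -0.9] j7 -1.53 
 delta cm [0.31 0.41 5.97]  turn 0.26
```

View pics/w20.png

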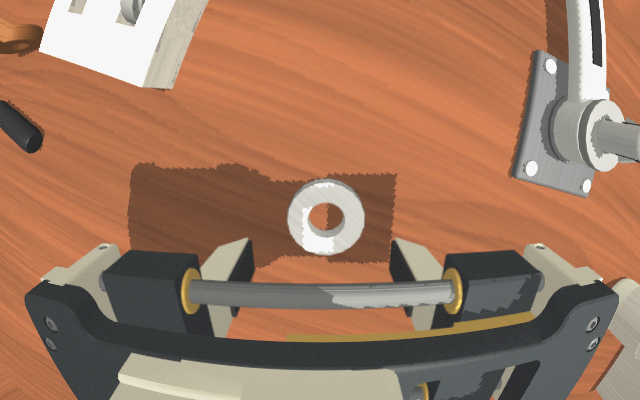

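```bash
python3 -c "
from h import *
d=load('w20');o=observe();R=Ro.from_rotvec(o['ee_rot']).as_matrix()
for u,v in((326,217),(288,217),(364,217),(326,181),(326,254)):
    print(u,v,(R.T@(atz(d,np.array(u),np.array(v),.016)-o['position'])*1000).round(1))"
```

```text
326 217 [ 5.4  3.5 48.1]
288 217 [  5.3 -23.6  48.4]
364 217 [ 5.4 30.7 47.9]
326 181 [31.7  3.4 48.1]
326 254 [-24.1   3.7  48.2]
```

arm_command(deltas=[{"xyz": [0.35,0.38,1],"turn": 0,"jaw": 0},{"xyz": [0.35,0.38,3],"turn": 0,"jaw": 0},{"xyz": [0.35,0.38,5],"turn": 0,"jaw": 0},{"xyz": [0.35,0.38,5.8],"turn": 0,"jaw": 0},{"xyz": [0.35,0.38,5.95],"turn": 0,"jaw": 0}])

```text
clock: 16.08
position: [0.4572, -0.0047, 0.0036]
ee_rot: [-3.079, -0.577, 0.009]
force: [-0.4, -0.7, -0.3]
width: 1.0
```

```bash
python3 -c "
from h import *
go([.457,-.0055,.0035],111)"
```

```text
clk 16.08 pos [ 0.4572 -0.0047  0.0036] jawyaw 111.22 tilt 0.0107 w 1.000 F [-0.4 -0.7 -0.3] j7 -1.59 
 delta cm [-0.05  0.06  0.01]  turn 0.22
```

arm_command(deltas=[{"xyz": [0,0,0],"turn": 0,"jaw": 120},{"xyz": [0,0,0],"turn": 0,"jaw": 255},{"xyz": [0,0,0],"turn": 0,"jaw": 255},{"xyz": [0,0,0],"turn": 0,"jaw": 255},{"xyz": [0,0,0],"turn": 0,"jaw": 255}], force=45)

```text
clock: 16.5
position: [0.4577, -0.0048, 0.0042]
ee_rot: [-3.08, -0.576, 0.008]
force: [-0.4, -0.3, 0.8]
width: 0.687
```

arm_command(deltas=[{"xyz": [0,0,0],"turn": 0,"jaw": 255},{"xyz": [0,0,0],"turn": 0,"jaw": 255}])

```text
clock: 16.67
position: [0.458, -0.0048, 0.0045]
ee_rot: [-3.08, -0.576, 0.007]
force: [0.1, -0.7, 0.2]
width: 0.595
```

arm_command(deltas=[{"xyz": [0,0,-2],"turn": 0,"jaw": 255},{"xyz": [0,0,-6],"turn": 0,"jaw": 255},{"xyz": [0,0,-10],"turn": 0,"jaw": 255},{"xyz": [0,0,-13],"turn": 0,"jaw": 255},{"xyz": [0,0,-14],"turn": 0,"jaw": 255}])

```text
clock: 17.08
position: [0.4608, -0.0056, 0.1488]
ee_rot: [-3.081, -0.576, -0.003]
force: [-0.3, 0.6, -0.7]
width: 0.59
```

```bash
python3 -c "
from h import *
go([.6077,-.1711,.125],111)
snap('wrist','w21');crop('w21',230,420,180,320,4,'c7')"
```

```text
clk 17.08 pos [ 0.4608 -0.0056  0.1488] jawyaw 111.20 tilt 0.0076 w 0.590 F [-0.3  0.6 -0.7] j7 -1.45 
 delta cm [ 7.7  20.76  2.26]  turn 0.20
```

View pics/c7.png

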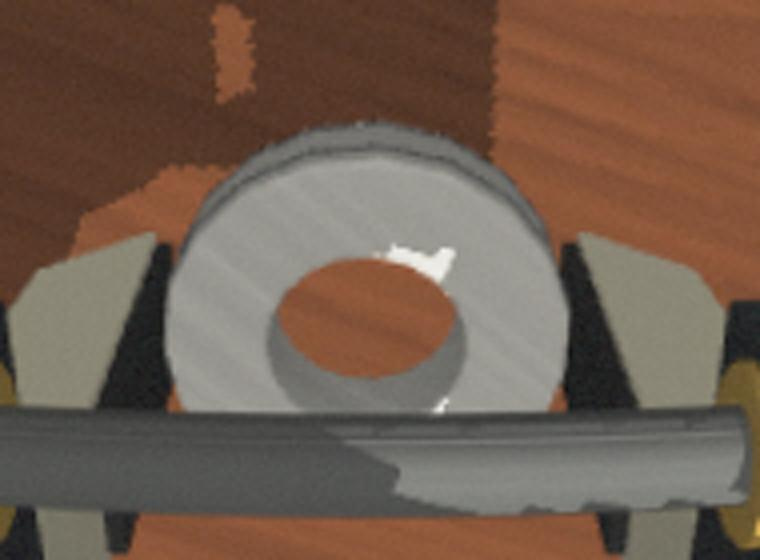

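```bash
python3 -c "
from h import *
d=load('w21');o=observe();R=Ro.from_rotvec(o['ee_rot']).as_matrix()
# cam at snap uses pose near
p=np.array([.4608,-.0056,.1488])
f=lambda u,v,z:(R.T@(atz(d,np.array(230+u/4),np.array(180+v/4),p[2]+z)-p)*1000).round(1)
for a in((367,154,.0115),(366,122,-.0045),(370,258,.0115),(167,320,.0115),(568,320,.0115)):print(f(*a))
go([.6077,-.1711,.125],111)"
```

```text
[ 27.    0.8 -11.4]
[25.8  0.7  4.6]
[ 12.4   1.2 -11.5]
[  2.7 -26.4 -11.3]
[  2.9  28.2 -11.7]
clk 17.13 pos [ 0.461  -0.0058  0.1486] jawyaw 111.18 tilt 0.0074 w 0.600 F [ 0.4 -0.1  0.5] j7 -1.45 
 delta cm [ 7.69 20.73  2.25]  turn 0.18
```

arm_command(deltas=[{"xyz": [7.6,20.7,0],"turn": 0,"jaw": 255},{"xyz": [7.6,20.7,0],"turn": 0,"jaw": 255},{"xyz": [7.6,20.7,0],"turn": 0,"jaw": 255},{"xyz": [7.6,20.7,0],"turn": 0,"jaw": 255},{"xyz": [7.6,20.7,0],"turn": 0,"jaw": 255}])

```text
clock: 17.55
position: [0.5978, -0.1629, 0.1454]
ee_rot: [-3.081, -0.576, -0.0]
force: [0.4, 0.1, -0.4]
width: 0.6
```

```bash
python3 -c "
from h import *
go([.6065,-.1715,.125],111)"
```

```text
clk 17.55 pos [ 0.5978 -0.1629  0.1454] jawyaw 111.18 tilt 0.0073 w 0.600 F [ 0.4  0.1 -0.4] j7 -1.18 
 delta cm [0.5  1.13 2.03]  turn 0.18
```

arm_command(deltas=[{"xyz": [0.5,1.13,0.5],"turn": 0,"jaw": 255},{"xyz": [0.5,1.13,1.5],"turn": 0,"jaw": 255},{"xyz": [0.5,1.13,2],"turn": 0,"jaw": 255},{"xyz": [0.5,1.13,2],"turn": 0,"jaw": 255}])

```text
clock: 17.88
position: [0.6044, -0.1701, 0.1224]
ee_rot: [-3.078, -0.577, 0.007]
force: [0.1, 0.5, -1.1]
width: 0.599
```

```bash
python3 -c "
from h import *
go([.6065,-.1715,.09],111)
d=snap('wrist','w22');crop('w22',230,420,130,310,4,'c7')"
```

```text
clk 17.88 pos [ 0.6044 -0.1701  0.1224] jawyaw 111.23 tilt 0.0107 w 0.599 F [ 0.1  0.5 -1.1] j7 -1.17 
 delta cm [0.15 0.24 3.24]  turn 0.23
```

View pics/c7.png

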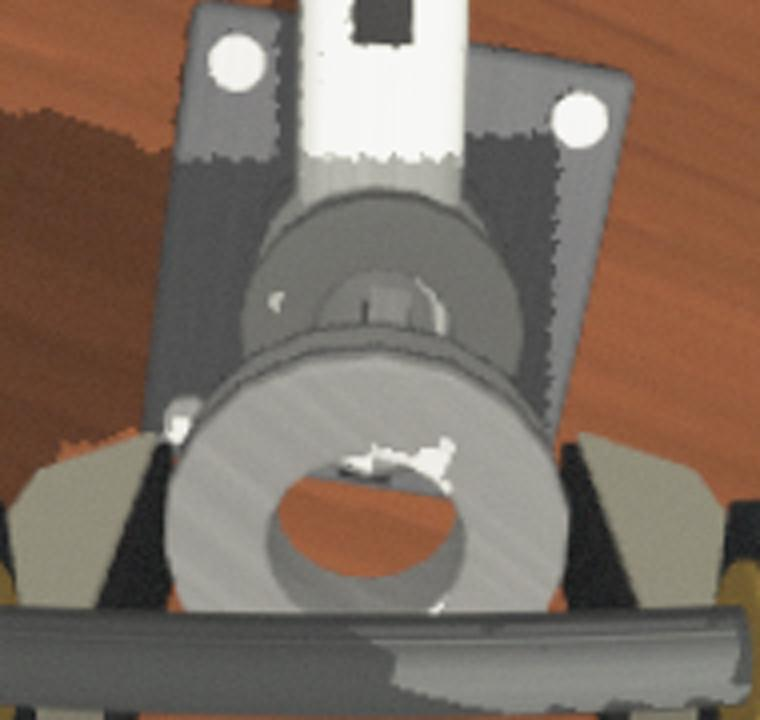

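arm_command(deltas=[{"xyz": [0.15,0.23,1.0],"turn": 0,"jaw": 255},{"xyz": [0.15,0.23,1.6],"turn": 0,"jaw": 255},{"xyz": [0.15,0.23,2.0],"turn": 0,"jaw": 255},{"xyz": [0.15,0.23,2.4],"turn": 0,"jaw": 255},{"xyz": [0.15,0.23,2.8],"turn": 0,"jaw": 255}])

```text
clock: 18.35
position: [0.607, -0.1711, 0.0954]
ee_rot: [-3.079, -0.578, 0.005]
force: [-0.5, -0.2, -1.1]
width: 0.597
```

```bash
python3 -c "
from h import *
go([.6065,-.1715,.0585],111)
d=snap('wrist','w23');crop('w23',230,420,130,310,4,'c7')"
```

```text
clk 18.35 pos [ 0.607  -0.1711  0.0954] jawyaw 111.28 tilt 0.0096 w 0.597 F [-0.5 -0.2 -1.1] j7 -1.18 
 delta cm [-0.05  0.05  3.69]  turn 0.28
```

View pics/c7.png

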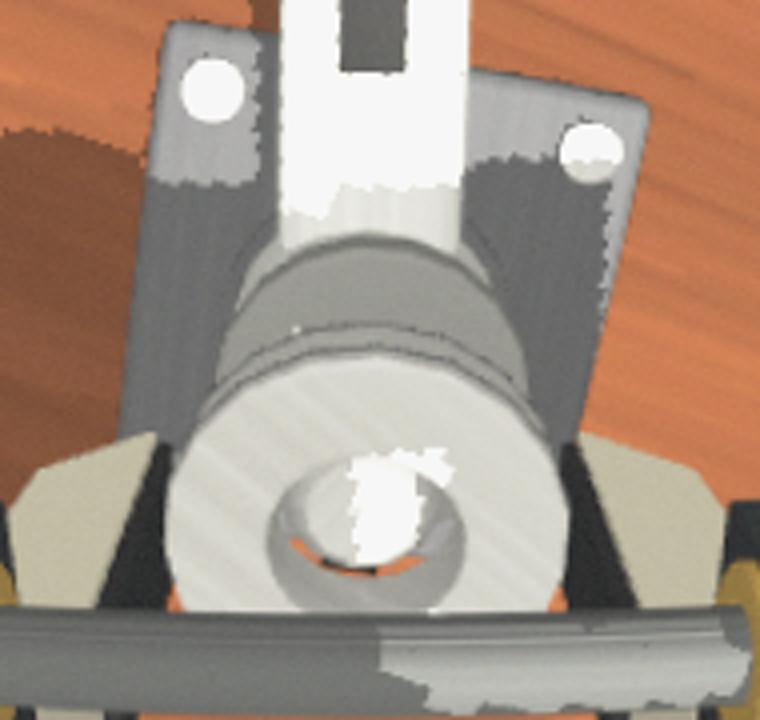

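arm_command(deltas=[{"xyz": [0,0,0.5],"turn": 0,"jaw": 255},{"xyz": [0,0,0.9],"turn": 0,"jaw": 255},{"xyz": [0,0,1.3],"turn": 0,"jaw": 255},{"xyz": [0,0,1.7],"turn": 0,"jaw": 255}])

```text
clock: 18.73
position: [0.6072, -0.1711, 0.0785]
ee_rot: [-3.079, -0.578, 0.004]
force: [-2.4, 0.7, 8.4]
width: 0.597
```

```bash
python3 -c "
from h import *
go([.6065,-.1715,.0585],111)"
```

```text
clk 18.73 pos [ 0.6072 -0.1711  0.0785] jawyaw 111.27 tilt 0.0090 w 0.597 F [-2.4  0.7  8.4] j7 -1.19 
 delta cm [-0.08  0.03  2.  ]  turn 0.27
```

arm_command(deltas=[{"xyz": [0,0,0.5],"turn": 0,"jaw": 255},{"xyz": [0,0,1.0],"turn": 0,"jaw": 255},{"xyz": [0,0,1.4],"turn": 0,"jaw": 255},{"xyz": [0,0,1.7],"turn": 0,"jaw": 255},{"xyz": [0,0,1.9],"turn": 0,"jaw": 255}])

```text
clock: 19.15
position: [0.607, -0.171, 0.0593]
ee_rot: [-3.079, -0.578, 0.004]
force: [0.0, 0.0, -0.2]
width: 0.6
```

```bash
python3 -c "
from h import *
go([.6065,-.1715,.0585],111)"
```

```text
clk 19.15 pos [ 0.607  -0.171   0.0593] jawyaw 111.27 tilt 0.0089 w 0.600 F [ 0.   0.  -0.2] j7 -1.20 
 delta cm [-0.06  0.03  0.08]  turn 0.27
```

arm_command(deltas=[{"xyz": [0,0,0.05],"turn": 0,"jaw": 255},{"xyz": [0,0,0.1],"turn": 0,"jaw": 255},{"xyz": [0,0,0.12],"turn": 0,"jaw": 255}])

```text
clock: 19.4
position: [0.6069, -0.171, 0.0585]
ee_rot: [-3.079, -0.578, 0.004]
force: [-3.3, -0.0, 7.1]
width: 0.6
```

```bash
python3 -c "
from h import *
go([.6065,-.1715,.0585],111)
d=snap('wrist','w24');crop('w24',230,420,130,310,4,'c7')"
```

```text
clk 19.40 pos [ 0.6069 -0.171   0.0585] jawyaw 111.26 tilt 0.0089 w 0.600 F [-3.3 -0.   7.1] j7 -1.20 
 delta cm [-0.06  0.04  0.  ]  turn 0.26
```

View pics/c7.png

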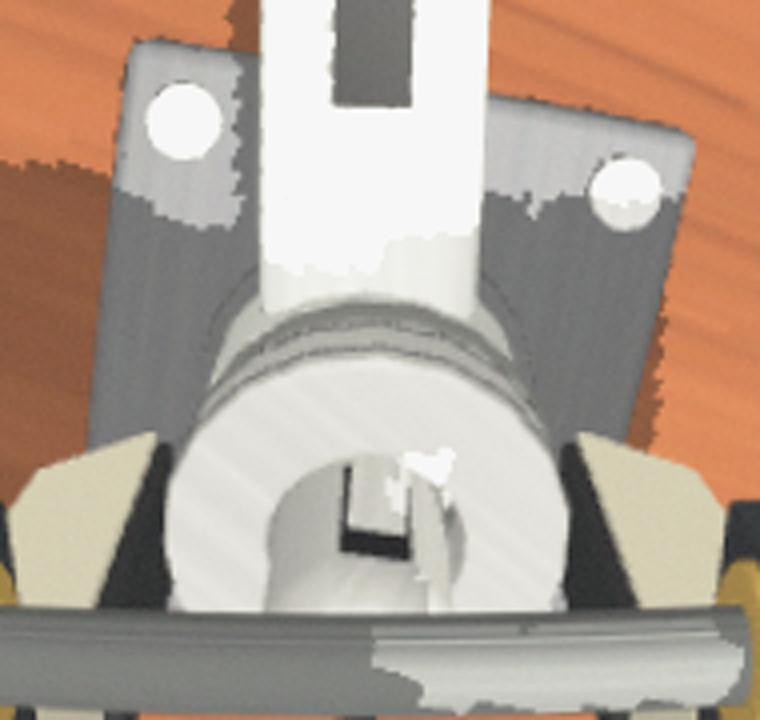

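arm_command(deltas=[{"xyz": [0,0,0.06],"turn": 0,"jaw": 255},{"xyz": [0,0,0.06],"turn": 0,"jaw": 255},{"xyz": [0,0,0.06],"turn": 0,"jaw": 255}])

```text
clock: 19.7
position: [0.6069, -0.171, 0.0585]
ee_rot: [-3.079, -0.578, 0.004]
force: [-2.3, 0.4, 6.5]
width: 0.601
```

arm_command(deltas=[{"xyz": [0,0,0],"turn": 0,"jaw": 160},{"xyz": [0,0,0],"turn": 0,"jaw": 0},{"xyz": [0,0,0],"turn": 0,"jaw": 0},{"xyz": [0,0,0],"turn": 0,"jaw": 0},{"xyz": [0,0,0],"turn": 0,"jaw": 0}])

```text
clock: 20.12
position: [0.6069, -0.171, 0.0584]
ee_rot: [-3.079, -0.578, 0.004]
force: [-0.0, 0.3, -0.6]
width: 0.837
```

arm_command(deltas=[{"xyz": [0,0,0],"turn": 0,"jaw": 0},{"xyz": [0,0,-3],"turn": 0,"jaw": 0},{"xyz": [0,0,-7],"turn": 0,"jaw": 0},{"xyz": [0,0,-11],"turn": 0,"jaw": 0},{"xyz": [-1,0,-14],"turn": 0,"jaw": 0}])

```text
clock: 20.53
position: [0.6001, -0.1745, 0.2017]
ee_rot: [-3.079, -0.581, -0.002]
force: [1.3, 0.9, -0.5]
width: 1.0
```

arm_command(deltas=[{"xyz": [-4,0,-2],"turn": 0,"jaw": 0},{"xyz": [-6,0,-2],"turn": 0,"jaw": 0},{"xyz": [-6,0,-2],"turn": 0,"jaw": 0},{"xyz": [-6,0,-2],"turn": 0,"jaw": 0}])

```text
clock: 20.87
position: [0.5435, -0.1974, 0.2221]
ee_rot: [-3.081, -0.578, -0.003]
force: [-0.6, 0.8, -0.4]
width: 1.001
```

```bash
python3 -c "
from h import *
go([.6065,-.1715,.0585],111)
d=snap('wrist','w25');crop('w25',200,460,20,220,3,'c7');snap('side','s25');crop('s25',250,370,100,200,6.5,'c8')
P=fcloud(d);c=sel(P,(.606,-.172),.03,.06,.08);print(len(c),np.median(c,0))
P=cloud(load('s25'));c=sel(P,(.606,-.172),.03,.06,.08);print(len(c),np.median(c,0))"
```

```text
clk 20.87 pos [ 0.5435 -0.1974  0.2221] jawyaw 111.25 tilt 0.0074 w 1.001 F [-0.6  0.8 -0.4] j7 -1.06 
 delta cm [ 6.76 -0.02 16.38]  turn 0.25
1836 [ 0.60788534 -0.17167616  0.0715794 ]
206 [ 0.60332062 -0.15887089  0.06960228]
```

View pics/c7.png

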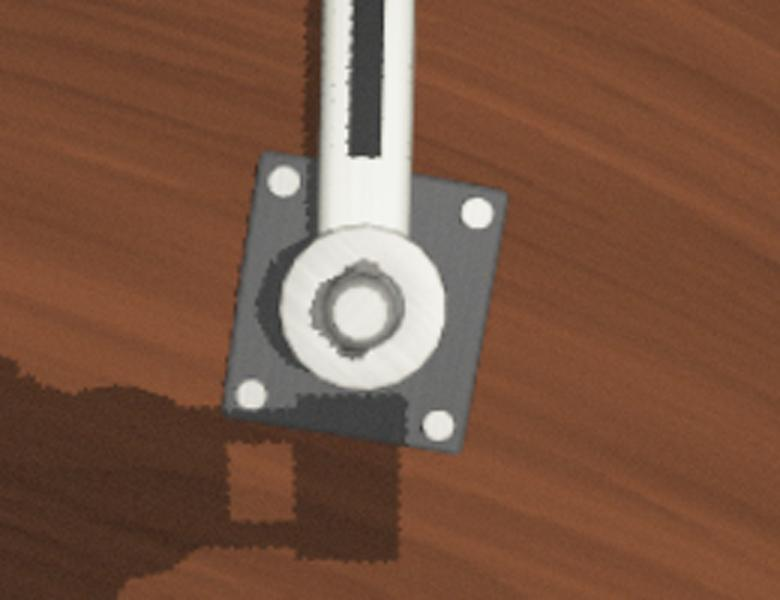

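View pics/c8.png

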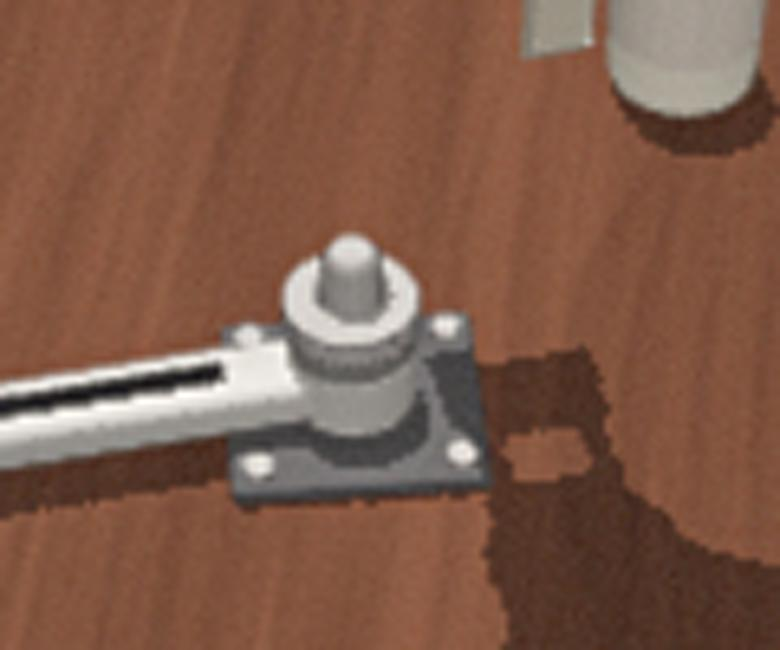

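```bash
python3 -c "
from h import *
crop('w25',285,355,88,155,10,'c7');crop('s25',285,325,130,160,18,'c8');crop('side0',285,325,130,160,18,'c9')"
```

```text
(no output)
```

View pics/c7.png

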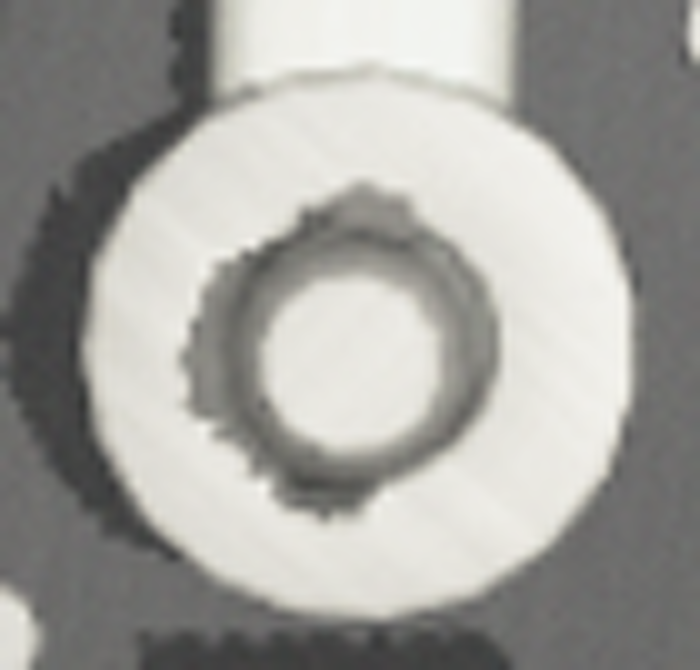

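View pics/c8.png

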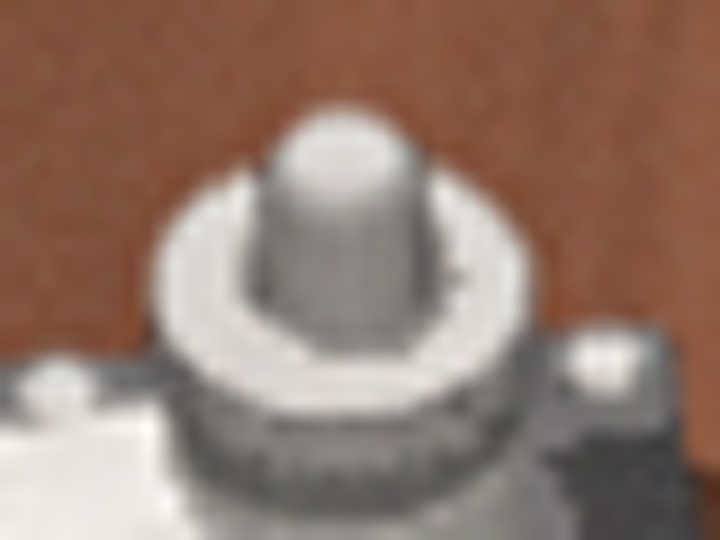

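View pics/c9.png

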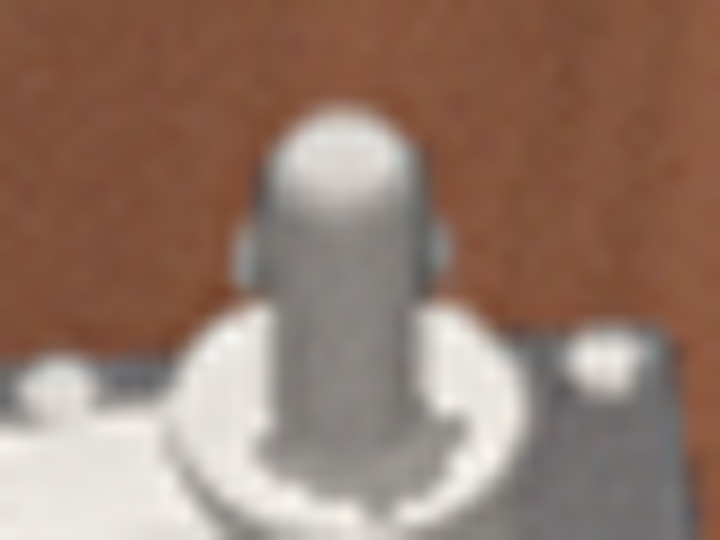

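```bash
python3 -c "
from h import *
go([.6065,-.1715,.0585],111)
print(sign_off())"
```

```text
clk 20.97 pos [ 0.5447 -0.196   0.2212] jawyaw 111.38 tilt 0.0089 w 1.000 F [ 0.2  1.1 -0.4] j7 -1.07 
 delta cm [ 6.6   0.11 16.29]  turn 0.38
the job is handed in; nothing more can be done
None
```

The washer and the collar are both on the post, pressed home past the catches. The job was handed in at 21.0 s with the gripper open and clear of everything; it reports no verdict.

- **Washer:** I took it off the desk, threaded it down the post and pressed it past the catches at about 11 N. It was seated on the hub with about 20 N.
- **Collar:** I lifted it by its flat faces out of the slot, stood it on the desk and tipped it flat with the closed fingers. I then gripped it again by its rim and pressed it down onto the washer. Readings were about 8 N at the catches and 7 N at the seat.

**Last checks:**
- **Height:** The collar's top measured 69.6 mm from the side camera and 71.6 mm from the wrist camera, against 70 mm wanted. The wrist camera had also read about 1.6 mm high on the washer, so I trust the side reading more.
- **Fit:** The collar looked flat and centred on the post.
- **Catches:** Both seemed sprung out above the collar, with dark flanks on either side of the post as wide as at the start. That is judged from a blurry crop; I could not read the catch angles.
- **Bystanders:** The cap, screwdriver and pump bottle still looked in place in the views I had, but I did not measure them or the pen pot after the start.

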